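# Load the tool tray and push it over the step into its cubby

### The arm

A 7-joint arm with a two-finger parallel gripper is mounted at the origin on a cart in front of the work surface, level with it; the furniture and walls round the work are solid. World frame = base frame: x ahead of the robot, y to its left, z up, the work surface at z = 0. Lengths are in m, angles in rad, forces in N, time in s.
With the tool pointing down it reaches from about 0.425 to 0.95 m from the base axis. Payload 4.7 kg.
Tool frame: the origin (TCP) lies on the centre line of the jaws, within the pads' length; the fingertips stand 22 mm ahead of it and the grasp point (between the pads) lies 3 mm ahead of it (bot.tip_reach is the distance from the TCP to the fingertips, in m); z points along the fingers, y is the line along which they close (so a half turn about z gives the same grasp; the last joint's range is limited). The gripper opens to 87 mm and grips with 3 to 60 N. Pads are 19 mm wide; open, the fingers measure 117 mm over their backs; the gripper's body (75 mm by 190 mm) begins 51 mm behind the grasp point.
Start: joints at [1.29, 0.469, -0.049, 1.532, 0.024, 1.141, -0.082], TCP at [0.168, -0.654, 0.245] pointing down, gripper open.
Joint ranges: [-2.59, 2.59], [-0.33, 1.99], [-1.39, 1.29], [0.1, 2.45], [-1.04, 4.18], [0.21, 1.99], [-2.66, 2.66]. Speed limits (rad/s): [2.57, 2.57, 3.14, 3.14, 3.14, 3.14, 3.14].

### API

Orientations are given as a 3x3 rotation matrix whose columns are the frame's x, y, z axes.
In Python, from rig import telemetry, camera, hand_in, models, bot gives the robot as it stands.
- The arm moves only by the shell command python3 -m pendant 'ROWS' [OPENING] [FORCE]. ROWS is JSON, a list of rows, each a list of 2 entries, a list of its own where there are three numbers: the shift along the tool's x, y, z in cm, then the turn, a rotation vector about the tool's x, y, z in rad. In form: [[[dx, dy, dz], [ax, ay, az]], ...]. A call has 1 to 10 rows; each row is the pose to reach, as a shift and turn from the pose commanded when the call began, along the tool's axes at that moment; what a row does not reach only later rows make up. A row lasts 1/10 s, in which the tool goes at most 50 mm and 8.59 degrees, less where a joint would pass 70% of its speed; a pose out of reach is approached as far as the arm can. A call with a gripper value outside its range is refused whole. OPENING is the opening, from 0 (shut) to 1 (fully open), set as the call begins (- or left out, the last holds). The fingers move at their own pace and stop on an object; FORCE is the grip in N (left out, the last holds). Time passes only in rows, so rows that repeat a pose let the fingers close. It gives the time, the measured TCP pose, the force, the opening and the grip force at its end, in the units of the state.
- telemetry.sense(): the state, without advancing time (a new reading comes with each control period).
- camera(name): name is "scene" or "top" or "wrist"; returns a dict with "color" (480x640x3 uint8, red, green, blue), "range_z" (480x640 float32, m along the optical axis (not along the pixel's ray), 0 where there is no reading), "fx", "fy", "cx", "cy" (pixels), "R" (3x3) and "t" (3): a world point X has camera coordinates R X + t. Camera axes: x right, y down, z forward; pixel columns grow to the right and rows downward; lengths in m; the calibration is good to about 2 mm. A picture is of the moment at which its call begins.
- hand_in(): hands the job in; it is judged then, once.
Trained networks look in the newest picture that a camera, given by its name, has taken for a name from the list of things; names that differ only in an ending like _2 or _b are one class to them, and where a whole thing is asked for, a point or a joint stands for the part that bears it (a point fixed in the world has none). Each returns a list of dicts, best first, with "p" (0 to 1); they miss things now and then, are a little off and sometimes report something else, mostly with a low value. They report only what shows in the picture. A call takes as long as a camera call.
- models.find_in(camera, name): "bbox" ([left, top, width, height] in pixels, round what is visible of it).
- models.cut_out(camera, name): "mask" (480x640 bool, what is visible of it) and "bbox" ([left, top, width, height] in pixels, round what is visible of it).
The state is a dict: "time_s": time; "joint_positions": joint angles; "joint_vel": joint speeds; "joint_efforts": joint torques, N m; "ee_pos": TCP position; "tcp_rot": TCP orientation; "force": force on the tool from outside, world axes, zero at the start; "torque": the same for the moment, N m; "gripper_width": finger opening in m; "grip_force": force on a finger pad.
Only numpy, scipy, OpenCV 4.12 (cv2) and the standard library are available. Lean on these libraries where they do the work, as an engineer would, in place of code of your own. Each camera call takes 0.05 s, during which the arm holds its last target. There are 200 camera calls.

### The job

Lay every marking tool that is here (two or three lie on the cubby's roof) across the middle of both rails of the tool tray, side by side, and stand the tape measure, which blocks the cubby's front ledge, on the roof in their place. Then tip the tray's front edge up onto the cubby's step while its rear edge stays on the bench, and push it from behind over the step until it stands flat and wholly on the cubby's floor, heading straight in, with all the tools still on its rails. Slide the tray, never carry it through the air, and leave the keys where they are.

Things in the scene. Friction and masses are not known exactly. Their poses are not given: they have to be found in the camera images.
- cubby: low plywood cubby fixed to the bench. Origin: centre of its deck's underside, on the bench; x points inwards (the way the tray goes in), z up. Deck 186 (x) x 192 (y) x 18 mm. Its first 76 mm (x -93 to -17) are an open ledge; over x -17 to +93 is a roof board, underside 110 mm and top 120 mm above the bench, on side boards 180 mm apart inside; the back is open
- step_edge (a point): middle of the upper front edge of the cubby's deck (x = -93 mm), a square step 18 mm above the bench; axes as the cubby's (x inwards). A tall drawer cabinet with protruding handles stands about 130 mm beyond this point on the side away from the robot, and a 196 mm high bench vise near the cubby's inner end on the robot's side: move the gripper in from the robot's side
- tool_tray: loose open wooden tray, 170 (x) x 120 (y) mm, about 0.55 kg, on the bench before the cubby. Origin: centre of its underside; x points to its front, z up. Floor 5 mm, front and side walls 20 mm high. Two rails 8 mm wide run along x at y = -32 and +32 mm, tops 45 mm above the underside over x -79 to +33 mm
- tray_front (a point): middle of the tray's lower front edge (x = +85 mm, underside). Behind it stands a flat upright grip fin, centred at tray x = 66 mm, y = 0, 28 mm long in x, 14 mm thick in y, top 65 mm above the underside: pinched from above across its thickness it lets the front be lifted and steered while the rear edge drags on the bench
- tray_rear (a point): middle of the tray's lower rear edge (x = -85 mm, underside), under the plain rear wall, 40 mm high, that can be pushed against
- marker_a: layout marker, a black pen 139 mm long and 17 mm thick (flat-sided to the touch: it stays put, but a jolt can roll it a quarter turn), lying across the cubby's roof; may be absent. Its origin is the centre of its underside, its own y axis runs along it, z up as it lies.
- marker_b: layout marker, a blue pen 139 mm long and 17 mm thick (flat-sided to the touch: it stays put, but a jolt can roll it a quarter turn), lying across the cubby's roof; may be absent. Its origin is the centre of its underside, its own y axis runs along it, z up as it lies.
- punch: automatic centre punch, a steel rod 114 mm long and 13 mm thick (flat-sided to the touch: it stays put, but a jolt can roll it a quarter turn), lying across the cubby's roof; may be absent. Its origin is the centre of its underside, its own y axis runs along it, z up as it lies.
- tape_measure: pocket tape measure standing on edge on the open ledge of the cubby's deck, 40 (x) x 76 (y) x 62 (z) mm, to be pinched across its 36 mm thick case (along its own x). The half of the roof nearer the robot (the cubby's -y) is clear of the cabinet. Origin: centre of its underside, z up
- keys: bystander: bunch of keys, about 110 x 121 x 8 mm, lying on the bench; origin: centre of its underside

How it is judged:
By the outcome, as a careful person would: the job done as asked, in the order asked, and still so for the second after the job is handed in, with the robot touching nothing.
Of marker_a, marker_b, punch only 2 to 3 are there at a start; the rules pass over those that are not, and their reading is None.
At some moment in a run one of tool_tray may be knocked a few centimetres aside while the robot is not near it.
Once in a run the grip may slacken for a moment while it holds something.
It also fails if it takes over 208 s, if anything falls off the work surface, if the arm or the gripper's body presses on something with over 40 N, if the wrist force passes 120 N, or if a joint passes its speed limit or range.

## Working session

There is one attempt and no reset: what is moved stays moved. The work goes in short steps, Python scripts to look and compute and a shell command to move; the robot and the scene stay as the last step left them, time stands still between calls to the robot, and variables do not carry over. Pictures are saved under pics/ and viewed, at most 14 in all, crops included, and the job is handed in when it is done.

```bash
ls; mkdir -p pics; cat > h.py <<'E'
import numpy as np, cv2
from rig import telemetry, camera, hand_in, models, bot
def cloud(c):
    z=c["range_z"]; v,u=np.mgrid[:480,:640]
    P=np.stack([(u-c["cx"])/c["fx"]*z,(v-c["cy"])/c["fy"]*z,z],-1)
    W=(P-c["t"])@c["R"]
    W[z==0]=np.nan
    return W
def save(c,name): cv2.imwrite("pics/"+name+".png",c["color"][...,::-1])
def proj(c,X):
    p=np.asarray(c["R"])@np.asarray(X)+c["t"]; return p[0]/p[2]*c["fx"]+c["cx"],p[1]/p[2]*c["fy"]+c["cy"]
def look(cam,names,pic=None):
    c=camera(cam); W=cloud(c)
    if pic: save(c,pic)
    for n in names:
        for r in models.cut_out(cam,n)[:2]:
            m=r["mask"]; P=W[m]; P=P[~np.isnan(P[:,0])]
            if len(P)<10: continue
            # top layer
            top=np.percentile(P[:,2],95); Q=P[P[:,2]>top-.012]
            rect=cv2.minAreaRect((Q[:,:2]*1000).astype(np.float32))
            print(n,round(r["p"],2),[int(i) for i in r["bbox"]],"med",np.median(P,0).round(3),"ztop",top.round(3),"rect",np.round(rect[0],1),np.round(rect[1],1),round(rect[2],1))
    return c,W
def st():
    s=telemetry.sense(); print(s["time_s"],np.round(s["ee_pos"],4),np.round(s["tcp_rot"],3).tolist(),np.round(s["force"],1),s["gripper_width"],s["grip_force"],np.round(s["joint_positions"],2))
E
python3 - <<'E'
from h import *
st()
N=["cubby","tool_tray","marker_a","marker_b","punch","tape_measure","keys"]
for k in ("top","scene"):
    print(k); look(k,N,k+"0")
E
```

```text
pics
0.0 [ 0.168  -0.6532  0.2435] [[0.968, 0.249, -0.001], [0.249, -0.968, 0.002], [-0.0, -0.002, -1.0]] [-0.3 -0.2 -0.3] 0.08673664787499381 0.0 [ 1.29  0.47 -0.05  1.53  0.02  1.14 -0.08]
top
cubby 0.98 [297, 213, 96, 104] med [0.542 0.104 0.117] ztop 0.123 rect [544.2  73.7] [110.6 192.7] 87.7
tool_tray 0.48 [194, 236, 88, 67] med [0.569 0.335 0.007] ztop 0.046 rect [567.5 335.3] [165.3 117.2] 80.4
tool_tray 0.37 [341, 222, 14, 71] med [0.55  0.114 0.135] ztop 0.139 rect [554.  113.9] [ 16.8 137.5] 88.7
marker_a 0.92 [338, 222, 15, 71] med [0.551 0.114 0.135] ztop 0.139 rect [554.2 114. ] [ 17.2 137.8] 89.2
marker_a 0.72 [383, 231, 11, 67] med [0.535 0.032 0.135] ztop 0.139 rect [537.   31.4] [ 16.9 138.2] 86.0
marker_b 0.92 [338, 222, 15, 71] med [0.551 0.114 0.135] ztop 0.139 rect [554.2 114. ] [ 17.2 137.8] 89.2
marker_b 0.72 [383, 231, 11, 67] med [0.535 0.032 0.135] ztop 0.139 rect [537.   31.4] [ 16.9 138.2] 86.0
punch 0.9 [367, 227, 2, 59] med [0.558 0.073 0.13 ] ztop 0.134 rect [556.8  71.9] [ 15.8 111.1] 85.4
tape_measure 0.61 [297, 269, 32, 24] med [0.525 0.171 0.073] z
[... 403 characters left out ...]
[0.549 0.107 0.133] ztop 0.136 rect [555.1 109.5] [ 16.  136.9] 88.8
marker_a 0.69 [326, 272, 64, 56] med [0.534 0.025 0.133] ztop 0.136 rect [538.8  27.3] [ 16.3 138.9] 86.4
marker_b 0.7 [297, 249, 52, 49] med [0.549 0.107 0.133] ztop 0.136 rect [555.1 109.5] [ 16.  136.9] 88.8
marker_b 0.69 [326, 272, 64, 56] med [0.534 0.025 0.133] ztop 0.136 rect [538.8  27.3] [ 16.3 138.9] 86.4
punch 0.87 [321, 263, 52, 37] med [0.56  0.067 0.129] ztop 0.132 rect [564.1  70.4] [ 18.2 123.2] 86.4
tape_measure 0.9 [269, 280, 31, 27] med [0.52  0.177 0.073] ztop 0.078 rect [499.2 162.6] [103.1  38.9] 22.9
keys 0.48 [424, 294, 31, 16] med [ 0.727 -0.034  0.002] ztop 0.004 rect [734.7 -29.7] [38.  61.6] 58.0
```

```bash
python3 - <<'E'
import cv2
a=cv2.imread("pics/top0.png")[140:350,160:460]; cv2.imwrite("pics/top0c.png",cv2.resize(a,(780,546),interpolation=cv2.INTER_CUBIC))
E
```

```text
(no output)
```

View pics/top0c.png

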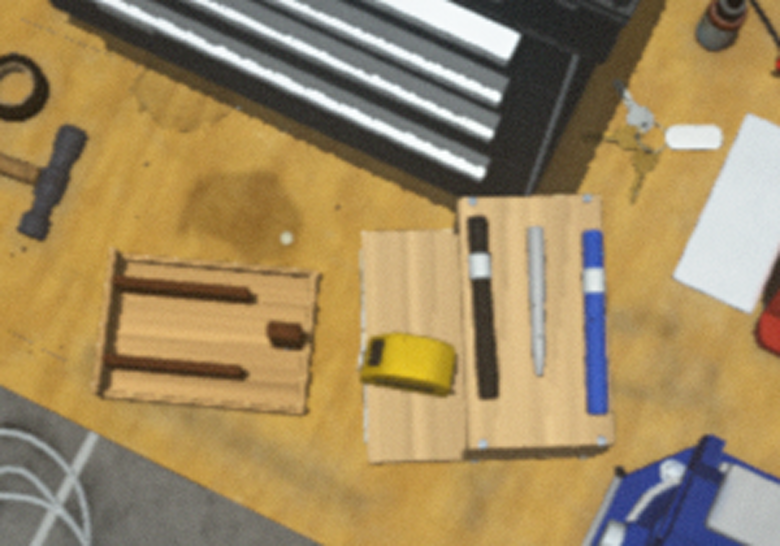

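View pics/scene0.png

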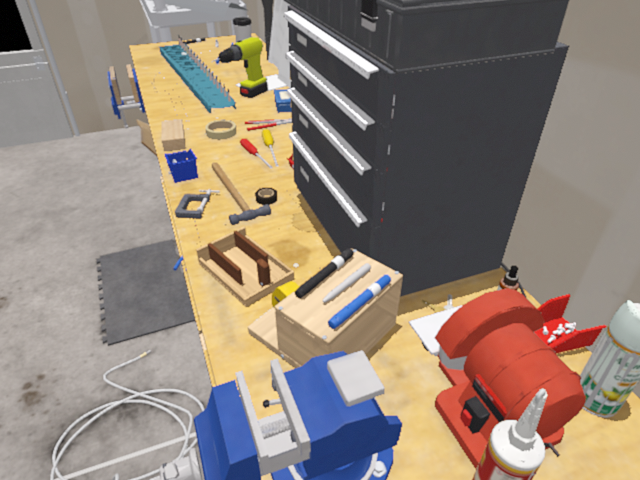

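The top view shows all three tools on the roof: black pen (483,305), punch (537,300), blue pen (595,320). The yellow tape is on the ledge (408,362), the tray is on the left (205,335) and the vise is lower right.

```bash
cat >> h.py <<'E'
def rect(Q,inward=(0,-1)):
    r=cv2.minAreaRect((Q[:,:2]*1000).astype(np.float32)); b=cv2.boxPoints(r)
    e=[b[1]-b[0],b[2]-b[1]]; e=[v/np.linalg.norm(v)*(1 if v@np.array(inward)>0 else -1) for v in e]
    i=int(abs(e[1]@np.array(inward))>abs(e[0]@np.array(inward)))
    L=[np.linalg.norm(b[1]-b[0]),np.linalg.norm(b[2]-b[1])]
    return np.array(r[0])/1000, np.degrees(np.arctan2(e[i][1],e[i][0])), (L[i],L[1-i])
E
python3 - <<'E'
from h import *
for k in ("top","scene"):
    c=camera(k); W=cloud(c); 
    if k=="top": print(np.round(c["R"],3).tolist(), (-c["R"].T@c["t"]).round(3))
    for n in ("cubby","tool_tray","tape_measure"):
        r=models.cut_out(k,n)[0]; m=cv2.dilate(r["mask"].astype(np.uint8),np.ones((5,5)))>0; 
        P=W[m]; P=P[~np.isnan(P[:,0])]; z=P[:,2]
        if n=="cubby":
            near=(P[:,0]>.4)&(P[:,0]<.68)
            print(k,"roof",rect(P[(z>.112)&(z<.126)&near])); 
            d=P[(z>.012)&(z<.026)&near&(P[:,1]>.12)]; print("deck",rect(d),np.median(d[:,2]))
        elif n=="tool_tray":
            print(k,"tray walls",rect(P[(z>.012)&(z<.05)]), "hi",rect(P[(z>.042)&(z<.055)]) )
            f=P[z>.055]; print("fin",f.mean(0) if len(f) else 0)
        else: print(k,"tape",rect(P[(z>.068)&(z<.09)]), z.max())
    v=W[(W[...,2]>.1)&(W[...,2]<.25)&(W[...,1]<.06)&(W[...,1]>-.2)&(W[...,0]<.5)&(W[...,0]>.25)]
    w=v[v[:,2]>.14]
    if len(w): print("vise", w.min(0),w.max(0))
    v=W[(W[...,2]>.1)&(W[...,0]>.6)&(W[...,0]<.85)]
    for y in np.arange(-.05,.45,.05):
        s=v[abs(v[:,1]-y)<.025]
        if len(s): print("cab y",y.round(2),s[:,0].min().round(3))
E
```

```text
[[-0.072, -0.997, 0.003], [-0.976, 0.07, -0.205], [0.204, -0.018, -0.979]] [0.363 0.196 1.215]
top roof (array([0.54428754, 0.07394078]), np.float32(-92.28535), (np.float32(110.45059), np.float32(192.98851)))
deck (array([0.54665417, 0.16431616]), np.float32(-90.19848), (np.float32(88.92341), np.float32(195.24925))) 0.01790401530506213
top tray walls (array([0.56903583, 0.33238834]), np.float32(-99.16077), (np.float32(171.02077), np.float32(120.95495))) hi (array([0.57177972, 0.33362192]), np.float32(-99.21929), (np.float32(163.70056), np.float32(89.61711)))
fin [0.55761307 0.266982   0.06387701]
top tape (array([0.52832397, 0.16684317]), np.float32(-103.783775), (np.float32(60.532158), np.float32(37.094307))) 0.084350297842104
vise [ 0.25003059 -0.11403237  0.14013156] [0.48984634 0.05999147 0.18678848]
cab y -0.05 0.601
cab y 0.0 0.601
cab y 0.05 0.6
cab y 0.1 0.6
cab y 0.15 0.6
cab y 0.2 0.675
cab y 0.25 0.704
cab y 0.3 0.734
cab y 0.35 0.762
cab y 0.4 0.792
scene roof (array([0.55106628, 0.06891772]), np.float32(-93.358864), (np.float32(110.43356), np.float32(205.12628)))
deck (array([0.46808694, 0.17787923]), np.float32(-131.42181), (np.float32(106.51405), np.float32(51.518456))) 0.01596476583559784
scene tray walls (array([0.56808466, 0.30748962]), np.float32(-98.68726), (np.float32(222.02583), np.float32(122.1499))) hi (array([0.56686993, 0.30173465]), np.float32(-98.90833), (np.float32(212.38412), np.float32(73.07681)))
fin [0.5492001  0.23583676 0.06470668]
scene tape (array([0.53081836, 0.1704079 ]), np.float32(-106.04175), (np.float32(35.50158), np.float32(34.45215))) 0.1346936046457508
vise [ 0.25001038 -0.11723727  0.14003192] [0.42414494 0.05978235 0.18185404]
cab y -0.05 0.763
cab y 0.0 0.6
cab y 0.05 0.6
cab y 0.1 0.6
cab y 0.15 0.65
cab y 0.2 0.679
cab y 0.25 0.708
cab y 0.3 0.736
cab y 0.35 0.766
cab y 0.4 0.794
```

```bash
cat >> h.py <<'E'
from scipy.spatial.transform import Rotation as Ro
def down(yaw,pitch=0):
    "tool pointing down, tool x at yaw(deg)"
    a=np.radians(yaw); x=np.array([np.cos(a),np.sin(a),0]); z=np.array([0,0,-1.]); 
    return np.stack([x,np.cross(z,x),z],1)@Ro.from_rotvec([0,np.radians(pitch),0]).as_matrix()
def to(p,R=None,lab=""):
    s=telemetry.sense(); R0=np.array(s["tcp_rot"]); d=R0.T@(np.array(p)-s["ee_pos"])*100
    w=Ro.from_matrix(R0.T@R).as_rotvec() if R is not None else np.zeros(3)
    print(lab,"rows",[np.round(d,2).tolist(),np.round(w,3).tolist()])
E
python3 - <<'E'
from h import *
W=cloud(camera("top")); 
for x in np.arange(.15,.75,.1):
  print(x.round(2),[ (lambda q: round(float(np.nanpercentile(q,99.5)),2) if q.size else None)(W[(abs(W[...,0]-x)<.05)&(abs(W[...,1]-y)<.05)][:,2]) for y in np.arange(-.7,.2,.1)])
to([.4,-.4,.36],down(0),"via"); to([.554,.114,.36],down(-.8),"pen"); 
E
```

```text
0.15 [-0.88, -0.87, -0.88, None, None, 0.01, 0.01, 0.16, 0.12]
0.25 [-0.88, -0.87, None, None, 0.01, 0.01, 0.18, 0.18, 0.18]
0.35 [-0.88, None, None, None, 0.22, 0.29, 0.18, 0.18, 0.06]
0.45 [-0.22, -0.22, None, 0.01, 0.22, 0.29, 0.18, 0.18, 0.14]
0.55 [-0.2, -0.16, None, 0.01, 0.17, 0.2, 0.2, 0.14, 0.14]
0.65 [None, -0.0, 0.16, 0.01, 0.2, 0.2, 0.2, 0.58, 0.58]
via rows [[28.77, -18.8, -11.54], [0.0, -0.0, 0.252]]
pen rows [[56.49, -64.74, -11.55], [0.0, -0.0, 0.266]]
```

```bash
python3 -m pendant '[[[10,-6,-16],[0,0,0.1]],[[20,-13,-16],[0,0,0.2]],[[29,-19,-16],[0,0,0.26]],[[29,-19,-16],[0,0,0.266]],[[29,-19,-16],[0,0,0.266]],[[35,-30,-16],[0,0,0.266]],[[40,-38,-16],[0,0,0.266]],[[45,-46,-16],[0,0,0.266]],[[50,-54,-16],[0,0,0.266]],[[54,-60,-16],[0,0,0.266]]]' 1 20
python3 -c "
from h import *
st(); to([.554,.114,.26],down(-.8))"
```

```text
time_s: 2.25
ee_pos: [0.4139, -0.2665, 0.3853]
tcp_rot: [[1.0, -0.014, 0.001], [-0.014, -1.0, -0.001], [0.001, 0.001, -1.0]]
force: [0.6, -0.3, -1.0]
gripper_width: 0.0867
grip_force: 0.0
2.25 [ 0.4139 -0.2665  0.3853] [[1.0, -0.014, 0.001], [-0.014, -1.0, -0.001], [0.001, 0.001, -1.0]] [ 0.6 -0.3 -1. ] 0.0867252591837109 0.0 [ 0.72  0.08 -0.25  1.74  0.02  1.33 -1.12]
 rows [[13.45, -38.26, 12.51], [0.001, -0.001, -0.0]]
```

```bash
python3 -m pendant '[[[4,-12,0],[0,0,0]],[[8,-25,0],[0,0,0]],[[13.5,-38.3,0],[0,0,0]],[[13.5,-38.3,5],[0,0,0]],[[13.5,-38.3,9],[0,0,0]],[[13.5,-38.3,12.5],[0,0,0]],[[13.5,-38.3,12.5],[0,0,0]],[[13.5,-38.3,12.5],[0,0,0]],[[13.5,-38.3,12.5],[0,0,0]],[[13.5,-38.3,12.5],[0,0,0]]]' 0.4 20
python3 - <<'E'
from h import *
st(); c,W=look("wrist",["marker_a","punch"],"w1"); to([.554,.114,.13],down(-.8))
E
```

```text
time_s: 3.25
ee_pos: [0.5526, 0.1176, 0.2568]
tcp_rot: [[1.0, -0.006, -0.005], [-0.006, -1.0, 0.003], [-0.005, -0.003, -1.0]]
force: [-0.8, -0.3, 0.2]
gripper_width: 0.0347
grip_force: 0.0
3.25 [0.5526 0.1176 0.2568] [[1.0, -0.006, -0.005], [-0.006, -1.0, 0.003], [-0.005, -0.003, -1.0]] [-0.8 -0.3  0.2] 0.0346838015474621 0.0 [ 0.16  0.33 -0.56  1.76  0.19  1.11 -2.04]
marker_a 0.81 [404, 164, 43, 130] med [0.558 0.031 0.135] ztop 0.138 rect [550.5  30.1] [ 17.1 115. ] 86.3
marker_a 0.8 [316, 143, 19, 164] med [0.566 0.113 0.136] ztop 0.138 rect [556.8 112.8] [ 16.4 136.8] 89.4
punch 0.58 [363, 158, 31, 114] med [0.573 0.072 0.132] ztop 0.134 rect [564.2  71.2] [ 12.9 100.9] 86.3
 rows [[-0.02, -0.24, 13.0], [0.001, -0.0, -0.001]]
```

View pics/w1.png

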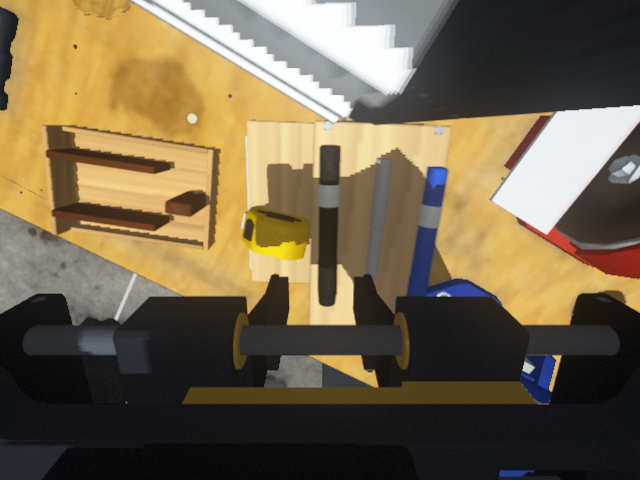

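```bash
python3 -m pendant '[[[-5,-5,-3],[0,0,0]],[[-10,-8.5,-5],[0,0,-0.14]],[[-10,-8.5,-5],[0,0,-1.5]],[[-10,-8.5,-5],[0,0,-1.5]],[[-10,-8.5,-5],[0,0,-1.5]],[[-10,-8.5,-5],[0,0,-1.5]],[[-10,-8.5,-5],[0,0,-1.5]],[[-10,-8.5,-5],[0,0,-1.5]],[[-10,-8.5,-5],[0,0,-1.5]],[[-10,-8.5,-5],[0,0,-1.5]]]' 0.4 20
python3 -m pendant '[[[0,0,0],[0,0,-1.5]],[[0,0,0],[0,0,-1.5]],[[0,0,0],[0,0,-1.5]],[[0,0,0],[0,0,-1.5]],[[0,0,0],[0,0,-1.5]],[[0,0,0],[0,0,-1.5]],[[0,0,0],[0,0,-1.5]],[[0,0,0],[0,0,-1.5]],[[0,0,0],[0,0,-1.5]],[[0,0,0],[0,0,-1.5]]]'
python3 -c "
from h import *
st(); to([.556,.1125,.2],down(179.2))"
```

```text
time_s: 4.4
ee_pos: [0.4558, 0.1971, 0.3109]
tcp_rot: [[0.24, 0.971, 0.003], [0.971, -0.24, -0.001], [-0.0, 0.003, -1.0]]
force: [-0.0, -0.3, -0.9]
gripper_width: 0.0345
grip_force: 0.0
time_s: 5.4
ee_pos: [0.4558, 0.1971, 0.3106]
tcp_rot: [[-0.951, 0.308, 0.002], [0.308, 0.951, -0.002], [-0.003, -0.001, -1.0]]
force: [-0.2, -0.9, 0.4]
gripper_width: 0.0351
grip_force: 0.0
5.4 [0.4558 0.1971 0.3106] [[-0.951, 0.308, 0.002], [0.308, 0.951, -0.002], [-0.003, -0.001, -1.0]] [-0.2 -0.9  0.4] 0.035140635022989045 0.0 [ 0.42  0.27 -1.09  1.82  0.26  1.21  0.52]
 rows [[-12.1, -4.96, 11.1], [-0.001, 0.003, -0.299]]
```

```bash
python3 -m pendant '[[[-4,-2,0],[0,0,-0.15]],[[-8,-3.5,0],[0,0,-0.3]],[[-12.1,-5,0],[0,0,-0.3]],[[-12.1,-5,5],[0,0,-0.3]],[[-12.1,-5,11],[0,0,-0.3]],[[-12.1,-5,11],[0,0,-0.3]],[[-12.1,-5,11],[0,0,-0.3]],[[-12.1,-5,11],[0,0,-0.3]],[[-12.1,-5,11],[0,0,-0.3]]]'
python3 -c "
from h import *
st(); to([.556,.1125,.1445],down(179.2))"
```

```text
time_s: 6.3
ee_pos: [0.5561, 0.1145, 0.2026]
tcp_rot: [[-1.0, 0.016, 0.005], [0.016, 1.0, 0.001], [-0.005, 0.001, -1.0]]
force: [0.1, 1.2, -0.1]
gripper_width: 0.0344
grip_force: 0.0
6.3 [0.5561 0.1145 0.2026] [[-1.0, 0.016, 0.005], [0.016, 1.0, 0.001], [-0.005, 0.001, -1.0]] [ 0.1  1.2 -0.1] 0.0343887352815634 0.0 [ 0.46  0.52 -1.    1.8   0.5   1.09  0.83]
 rows [[0.03, -0.21, 5.81], [0.001, 0.005, -0.002]]
```

```bash
python3 -m pendant '[[[0,-0.15,3],[0,0,0]],[[0,-0.15,5],[0,0,0]],[[0,-0.15,5.8],[0,0,0]],[[0,-0.15,5.8],[0,0,0]],[[0,-0.15,5.8],[0,0,0]]]'
python3 -m pendant '[[[0,0,0],[0,0,0]],[[0,0,0],[0,0,0]],[[0,0,0],[0,0,0]],[[0,0,0],[0,0,0]],[[0,0,0],[0,0,0]],[[0,0,-1],[0,0,0]],[[0,0,-3],[0,0,0]],[[0,0,-6],[0,0,0]],[[0,0,-6],[0,0,0]]]' 0 30
python3 - <<'E'
from h import *
st()
look("top",["tool_tray","marker_a"])
c=camera("top");W=cloud(c);m=models.cut_out("top","tool_tray")[0]["mask"];m=cv2.dilate(m.astype(np.uint8),np.ones((5,5)))>0;P=W[m];z=P[:,2];print(rect(P[(z>.012)&(z<.05)]))
E
```

```text
time_s: 6.8
ee_pos: [0.5556, 0.113, 0.1434]
tcp_rot: [[-1.0, 0.016, 0.003], [0.016, 1.0, 0.001], [-0.003, 0.001, -1.0]]
force: [0.7, 0.1, 0.2]
gripper_width: 0.0346
grip_force: 0.0
time_s: 7.7
ee_pos: [0.5564, 0.1137, 0.2055]
tcp_rot: [[-1.0, 0.016, 0.006], [0.016, 1.0, 0.002], [-0.006, 0.002, -1.0]]
force: [-0.8, 1.2, -0.5]
gripper_width: 0.017
grip_force: 30.0
7.7 [0.5564 0.1137 0.2055] [[-1.0, 0.016, 0.006], [0.016, 1.0, 0.002], [-0.006, 0.002, -1.0]] [-0.8  1.2 -0.5] 0.016966916241958792 29.9998140335083 [ 0.46  0.52 -1.01  1.8   0.5   1.09  0.84]
tool_tray 0.73 [194, 235, 90, 63] med [0.569 0.335 0.007] ztop 0.046 rect [567.1 335.1] [165.3 116.9] 80.2
marker_a 0.71 [343, 263, 12, 27] med [0.51  0.116 0.198] ztop 0.201 rect [509.6 118. ] [46.4 21.1] 0.2
marker_a 0.62 [383, 269, 15, 29] med [0.496 0.035 0.135] ztop 0.138 rect [498.5  33.9] [16.3 61. ] 84.7
(array([0.56930066, 0.33231186]), np.float32(-99.22458), (np.float32(170.67192), np.float32(121.217415)))
```

```bash
python3 -c "
from h import *
to([.578,.388,.11],down(170.8))"
```

```text
rows [[-1.99, 27.66, 9.04], [-0.001, -0.002, 0.145]]
```

```bash
python3 -m pendant '[[[0,4,0],[0,0,0]],[[-0.5,8,0],[0,0,0.03]],[[-1,12,0],[0,0,0.06]],[[-1.5,16,1],[0,0,0.1]],[[-2,20,4],[0,0,0.145]],[[-2,24,7],[0,0,0.145]],[[-2,27.7,9],[0,0,0.145]],[[-2,27.7,9],[0,0,0.145]],[[-2,27.7,9],[0,0,0.145]]]'
python3 - <<'E'
from h import *
st(); to([.578,.388,.0695],down(170.8))
c=camera("wrist"); save(c,"w2"); W=cloud(c)
c=camera("top");W=cloud(c);m=models.cut_out("top","tool_tray")[0]["mask"];m=cv2.dilate(m.astype(np.uint8),np.ones((5,5)))>0;P=W[m];z=P[:,2];print(rect(P[(z>.012)&(z<.05)]))
E
```

```text
time_s: 8.85
ee_pos: [0.5776, 0.3896, 0.1099]
tcp_rot: [[-0.987, 0.158, -0.003], [0.158, 0.987, -0.002], [0.002, -0.002, -1.0]]
force: [0.4, -0.5, -0.5]
gripper_width: 0.0168
grip_force: 30.0
8.85 [0.5776 0.3896 0.1099] [[-0.987, 0.158, -0.003], [0.158, 0.987, -0.002], [0.002, -0.002, -1.0]] [ 0.4 -0.5 -0.5] 0.016762077126886318 29.99972641468048 [-0.14  0.78 -0.83  1.56  0.63  1.08  0.29]
 rows [[-0.07, -0.14, 4.04], [-0.002, -0.002, 0.002]]
(array([0.53104095, 0.33861835]), np.float32(-99.90448), (np.float32(170.77097), np.float32(44.659134)))
```

View pics/w2.png

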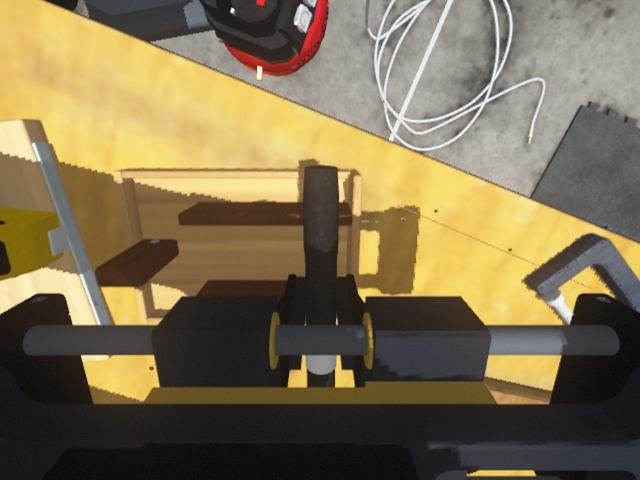

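The wrist view shows the black pen in the jaws, parallel to the tray's y axis and over both rails near the rear wall (pixel 320,200).

```bash
python3 -m pendant '[[[0,-0.1,2.5],[0,0,0]],[[0,-0.1,3.5],[0,0,0]],[[0,-0.1,4.0],[0,0,0]],[[0,-0.1,4.0],[0,0,0]],[[0,-0.1,4.0],[0,0,0]]]'
python3 -m pendant '[[[0,0,0],[0,0,0]],[[0,0,0],[0,0,0]],[[0,0,0],[0,0,0]],[[0,0,-2],[0,0,0]],[[0,0,-5],[0,0,0]],[[0,0,-9],[0,0,0]],[[0,0,-13],[0,0,0]],[[0,0,-13],[0,0,0]]]' 0.27 30
python3 - <<'E'
from h import *
st(); look("wrist",["marker_a"]); to([.563,.0715,.2],down(176.3))
E
```

```text
time_s: 9.5
ee_pos: [0.5792, 0.3881, 0.0726]
tcp_rot: [[-0.987, 0.161, 0.001], [0.161, 0.987, 0.001], [-0.001, 0.001, -1.0]]
force: [0.3, 1.5, -0.7]
gripper_width: 0.0168
grip_force: 30.0
time_s: 10.3
ee_pos: [0.5804, 0.3914, 0.2105]
tcp_rot: [[-0.987, 0.16, 0.01], [0.16, 0.987, 0.009], [-0.008, 0.01, -1.0]]
force: [0.1, 0.6, 0.1]
gripper_width: 0.0241
grip_force: 0.0
10.3 [0.5804 0.3914 0.2105] [[-0.987, 0.16, 0.01], [0.16, 0.987, 0.009], [-0.008, 0.01, -1.0]] [0.1 0.6 0.1] 0.024130362897045322 0.0 [-0.11  0.69 -0.89  1.48  0.55  1.22  0.34]
marker_a 0.69 [305, 146, 20, 147] med [0.572 0.389 0.061] ztop 0.063 rect [578.7 388.2] [ 16.9 136.6] 80.5
 rows [[-3.49, -31.57, 0.37], [0.002, 0.003, -0.096]]
```

```bash
python3 -m pendant '[[[-0.5,-5,-0.5],[0,0,0]],[[-1,-10,-0.5],[0,0,-0.03]],[[-1.5,-15,-0.5],[0,0,-0.06]],[[-2,-20,0],[0,0,-0.09]],[[-2.5,-25,0],[0,0,-0.09]],[[-3,-31.6,0],[0,0,-0.09]],[[-3,-31.6,0.4],[0,0,-0.09]],[[-3,-31.6,0.4],[0,0,-0.09]],[[-3,-31.6,0.4],[0,0,-0.09]]]' 0.4
python3 - <<'E'
from h import *
st(); look("wrist",["punch"]); to([.558,.0715,.1435],down(175.9))
E
```

```text
time_s: 11.3
ee_pos: [0.5573, 0.0715, 0.1973]
tcp_rot: [[-0.997, 0.071, -0.001], [0.071, 0.997, 0.001], [0.001, 0.001, -1.0]]
force: [0.1, 1.2, 0.9]
gripper_width: 0.0348
grip_force: 0.0
11.3 [0.5573 0.0715 0.1973] [[-0.997, 0.071, -0.001], [0.071, 0.997, 0.001], [0.001, 0.001, -1.0]] [0.1 1.2 0.9] 0.034789120223328536 0.0 [ 0.53  0.52 -0.99  1.82  0.49  1.07  0.86]
punch 0.94 [312, 177, 22, 148] med [0.554 0.072 0.131] ztop 0.133 rect [553.5  71. ] [ 12.6 105.3] 86.4
 rows [[-0.06, -0.19, 5.44], [0.001, -0.0, 0.004]]
```

```bash
python3 -m pendant '[[[0,-0.1,3],[0,0,0]],[[0,-0.1,4.8],[0,0,0]],[[0,-0.1,5.4],[0,0,0]],[[0,-0.1,5.4],[0,0,0]],[[0,-0.1,5.4],[0,0,0]]]'
python3 -m pendant '[[[0,0,0],[0,0,0]],[[0,0,0],[0,0,0]],[[0,0,0],[0,0,0]],[[0,0,0],[0,0,0]],[[0,0,0],[0,0,0]],[[0,0,-1],[0,0,0]],[[0,0,-3],[0,0,0]],[[0,0,-6],[0,0,0]],[[0,0,-6],[0,0,0]]]' 0 30
cat >> h.py <<'E'
def tray(k="top"):
    c=camera(k);W=cloud(c)
    for r in models.cut_out(k,"tool_tray")[:1]:
        m=cv2.dilate(r["mask"].astype(np.uint8),np.ones((5,5)))>0;P=W[m];z=P[:,2];print("tray",r["p"],rect(P[(z>.012)&(z<.05)]))
E
python3 - <<'E'
from h import *
st(); tray(); to([.573,.356,.11],down(170.8))
E
```

```text
time_s: 11.9
ee_pos: [0.5581, 0.0719, 0.1444]
tcp_rot: [[-0.998, 0.069, 0.001], [0.069, 0.998, 0.001], [-0.001, 0.001, -1.0]]
force: [-0.1, -0.1, 0.3]
gripper_width: 0.0345
grip_force: 0.0
time_s: 12.8
ee_pos: [0.5599, 0.0715, 0.2079]
tcp_rot: [[-0.997, 0.071, 0.007], [0.071, 0.997, 0.001], [-0.007, 0.002, -1.0]]
force: [0.1, 1.3, -0.7]
gripper_width: 0.0128
grip_force: 30.0
12.8 [0.5599 0.0715 0.2079] [[-0.997, 0.071, 0.007], [0.071, 0.997, 0.001], [-0.007, 0.002, -1.0]] [ 0.1  1.3 -0.7] 0.012838898493310493 29.99976933002472 [ 0.54  0.51 -1.    1.81  0.48  1.08  0.87]
tray 0.92 (array([0.56689673, 0.33253595]), np.float32(-98.886505), (np.float32(170.45485), np.float32(125.39932)))
 rows [[0.54, 28.63, 9.43], [-0.0, 0.001, 0.089]]
```

```bash
python3 -m pendant '[[[0,4,0],[0,0,0]],[[0.1,8,0],[0,0,0.03]],[[0.2,12,0],[0,0,0.06]],[[0.3,16,0.5],[0,0,0.09]],[[0.4,20,3],[0,0,0.09]],[[0.5,24,6],[0,0,0.09]],[[0.5,28.6,9.4],[0,0,0.09]],[[0.5,28.6,9.4],[0,0,0.09]],[[0.5,28.6,9.4],[0,0,0.09]]]'
python3 - <<'E'
from h import *
st(); look("wrist",["marker_a"]); to([.5734,.3556,.0695],down(170.8))
E
```

```text
time_s: 13.8
ee_pos: [0.571, 0.3567, 0.1071]
tcp_rot: [[-0.988, 0.157, -0.004], [0.157, 0.988, -0.002], [0.004, -0.003, -1.0]]
force: [-0.4, -0.2, -0.6]
gripper_width: 0.0125
grip_force: 30.0
13.8 [0.571  0.3567 0.1071] [[-0.988, 0.157, -0.004], [0.157, 0.988, -0.002], [0.004, -0.003, -1.0]] [-0.4 -0.2 -0.6] 0.012489020162540995 29.99919891357422 [-0.08  0.76 -0.83  1.62  0.62  1.05  0.31]
marker_a 0.55 [358, 160, 33, 136] med [0.546 0.392 0.061] ztop 0.063 rect [551.4 392.6] [16.6 82.3] 80.5
 rows [[0.01, 0.11, 3.99], [-0.002, 0.0, -0.001]]
```

```bash
python3 -m pendant '[[[0,0,2.5],[0,0,0]],[[0,0,3.5],[0,0,0]],[[0,0,4.0],[0,0,0]],[[0,0,4.0],[0,0,0]],[[0,0,4.0],[0,0,0]]]'
python3 -m pendant '[[[0,0,0],[0,0,0]],[[0,0,0],[0,0,0]],[[0,0,0],[0,0,0]],[[0,0,-2],[0,0,0]],[[0,0,-5],[0,0,0]],[[0,0,-9],[0,0,0]],[[0,0,-13],[0,0,0]],[[0,0,-13],[0,0,0]]]' 0.22 30
python3 - <<'E'
from h import *
st(); look("wrist",["marker_a","punch"]); look("top",["marker_b"]); to([.538,.031,.24],down(176.2))
E
```

```text
time_s: 14.4
ee_pos: [0.5735, 0.3559, 0.0707]
tcp_rot: [[-0.987, 0.161, 0.001], [0.161, 0.987, 0.001], [-0.001, 0.001, -1.0]]
force: [0.4, -0.5, -1.2]
gripper_width: 0.0127
grip_force: 30.0
time_s: 15.2
ee_pos: [0.5748, 0.3593, 0.2082]
tcp_rot: [[-0.987, 0.16, 0.01], [0.16, 0.987, 0.008], [-0.009, 0.01, -1.0]]
force: [1.0, 0.6, 0.6]
gripper_width: 0.019
grip_force: 0.0
15.2 [0.5748 0.3593 0.2082] [[-0.987, 0.16, 0.01], [0.16, 0.987, 0.008], [-0.009, 0.01, -1.0]] [1.  0.6 0.6] 0.019008647992402865 0.0 [-0.05  0.66 -0.9   1.54  0.54  1.19  0.37]
marker_a 0.96 [342, 146, 20, 131] med [0.562 0.39  0.061] ztop 0.063 rect [569.4 390. ] [ 16.6 118.4] 81.1
punch 0.89 [308, 159, 15, 122] med [0.574 0.355 0.057] ztop 0.059 rect [572.7 355.2] [ 12.1 113.3] 80.8
marker_b 0.7 [202, 262, 10, 34] med [0.542 0.395 0.06 ] ztop 0.064 rect [541.2 393.3] [56.8 54.8] 42.0
marker_b 0.63 [384, 232, 11, 26] med [0.58  0.029 0.135] ztop 0.139 rect [578.5  27.9] [16.6 55.5] 85.0
 rows [[-1.77, -32.56, -4.07], [-0.002, -0.001, -0.094]]
```

```bash
python3 -m pendant '[[[-1,-5,-1],[0,0,0]],[[-1.5,-10,-2],[0,0,-0.03]],[[-2,-15,-3],[0,0,-0.06]],[[-2.4,-20,-4],[0,0,-0.09]],[[-2.7,-25,-4],[0,0,-0.094]],[[-2.9,-29,-4],[0,0,-0.094]],[[-2.9,-32.5,-4],[0,0,-0.094]],[[-2.9,-32.5,-2],[0,0,-0.094]],[[-2.9,-32.5,-1],[0,0,-0.094]],[[-2.9,-32.5,-1],[0,0,-0.094]]]' 0.4
python3 - <<'E'
from h import *
st(); c,W=look("wrist",["marker_b"]); to([.55,.031,.1445],down(176.2))
for k in ("top","wrist"):
    W=cloud(camera(k)); v=W[(W[...,2]>.16)&(W[...,2]<.2)&(W[...,1]<.14)&(W[...,1]>-.08)&(W[...,0]>.3)&(W[...,0]<.53)]
    print(k,[(round(y,2),v[abs(v[:,1]-y)<.02][:,0].max().round(3)) for y in np.arange(-.06,.14,.04) if (abs(v[:,1]-y)<.02).any()])
E
```

```text
time_s: 16.45
ee_pos: [0.5482, 0.0307, 0.2077]
tcp_rot: [[-0.998, 0.065, -0.004], [0.065, 0.998, 0.0], [0.004, 0.0, -1.0]]
force: [0.6, 0.0, 0.7]
gripper_width: 0.0346
grip_force: 0.0
16.45 [0.5482 0.0307 0.2077] [[-0.998, 0.065, -0.004], [0.065, 0.998, 0.0], [0.004, 0.0, -1.0]] [0.6 0.  0.7] 0.03455471143399989 0.0 [ 0.62  0.49 -1.    1.83  0.46  1.08  0.95]
marker_b 0.68 [306, 135, 26, 188] med [0.526 0.031 0.136] ztop 0.138 rect [536.2  30. ] [ 16.8 134.7] 85.8
marker_b 0.19 [294, 98, 210, 257] med [0.509 0.088 0.12 ] ztop 0.121 rect [544.6  72.6] [110.3 191.5] 87.5
 rows [[-0.07, -0.09, 6.51], [0.001, -0.001, 0.002]]
top [(np.float64(-0.06), np.float64(0.422)), (np.float64(-0.02), np.float64(0.418)), (np.float64(0.02), np.float64(0.379)), (np.float64(0.06), np.float64(0.309))]
wrist [(np.float64(-0.06), np.float64(0.424)), (np.float64(-0.02), np.float64(0.422))]
```

```bash
python3 -m pendant '[[[0,-0.1,3],[0,0,0]],[[0,-0.1,5.5],[0,0,0]],[[0,-0.1,6.4],[0,0,0]],[[0,-0.1,6.4],[0,0,0]],[[0,-0.1,6.4],[0,0,0]]]'
python3 -m pendant '[[[0,0,0],[0,0,0]],[[0,0,0],[0,0,0]],[[0,0,0],[0,0,0]],[[0,0,0],[0,0,0]],[[0,0,0],[0,0,0]],[[0,0,-1],[0,0,0]],[[0,0,-3],[0,0,0]],[[0,0,-6],[0,0,0]],[[0,0,-6],[0,0,0]]]' 0 30
python3 - <<'E'
from h import *
st(); tray(); to([.568+.013,.322-.002,.11],down(170.8))
E
```

```text
time_s: 17.15
ee_pos: [0.5503, 0.0302, 0.1469]
tcp_rot: [[-0.998, 0.066, 0.002], [0.066, 0.998, 0.0], [-0.002, 0.001, -1.0]]
force: [-0.1, -0.0, -0.2]
gripper_width: 0.0347
grip_force: 0.0
time_s: 18.05
ee_pos: [0.5517, 0.0306, 0.2097]
tcp_rot: [[-0.998, 0.067, 0.007], [0.067, 0.998, 0.001], [-0.007, 0.001, -1.0]]
force: [0.4, -0.4, 0.3]
gripper_width: 0.0166
grip_force: 30.0
18.05 [0.5517 0.0306 0.2097] [[-0.998, 0.067, 0.007], [0.067, 0.998, 0.001], [-0.007, 0.001, -1.0]] [ 0.4 -0.4  0.3] 0.016592559114226548 29.99713808298111 [ 0.62  0.48 -1.    1.83  0.46  1.07  0.95]
tray 0.72 (array([0.56904474, 0.3322272 ]), np.float32(-99.17195), (np.float32(170.54681), np.float32(120.80169)))
 rows [[-1.17, 29.21, 9.63], [-0.0, 0.001, 0.094]]
```

```bash
python3 -m pendant '[[[0,4,0],[0,0,0]],[[-0.2,8,0],[0,0,0.03]],[[-0.4,12,0],[0,0,0.06]],[[-0.7,16,0.5],[0,0,0.094]],[[-1,20,3],[0,0,0.094]],[[-1.2,24,6],[0,0,0.094]],[[-1.2,29.2,9.6],[0,0,0.094]],[[-1.2,29.2,9.6],[0,0,0.094]],[[-1.2,29.2,9.6],[0,0,0.094]],[[-1.2,29.2,9.6],[0,0,0.094]]]'
python3 - <<'E'
from h import *
st(); look("wrist",["punch"]); to([.580,.3205,.0705],down(170.8))
E
```

```text
time_s: 19.15
ee_pos: [0.5812, 0.3187, 0.1094]
tcp_rot: [[-0.987, 0.161, -0.0], [0.161, 0.987, -0.002], [0.0, -0.002, -1.0]]
force: [0.8, -1.2, -0.1]
gripper_width: 0.0164
grip_force: 30.0
19.15 [0.5812 0.3187 0.1094] [[-0.987, 0.161, -0.0], [0.161, 0.987, -0.002], [0.0, -0.002, -1.0]] [ 0.8 -1.2 -0.1] 0.016410772016384426 29.997003078460693 [-0.02  0.74 -0.84  1.65  0.62  1.04  0.36]
punch 0.92 [364, 155, 26, 141] med [0.562 0.357 0.057] ztop 0.058 rect [561.3 357.5] [12.6 89.1] 80.6
 rows [[0.26, 0.22, 4.0], [-0.001, 0.002, -0.003]]
```

```bash
python3 -m pendant '[[[0.1,0.05,2.5],[0,0,0]],[[0.1,0.05,3.4],[0,0,0]],[[0.1,0.05,3.9],[0,0,0]],[[0.1,0.05,3.9],[0,0,0]],[[0.1,0.05,3.9],[0,0,0]]]'
python3 -m pendant '[[[0,0,0],[0,0,0]],[[0,0,0],[0,0,0]],[[0,0,0],[0,0,0]],[[0,0,-2],[0,0,0]],[[0,0,-5],[0,0,0]],[[0,0,-9],[0,0,0]],[[0,0,-13],[0,0,0]],[[0,0,-13],[0,0,0]]]' 0.26 30
python3 - <<'E'
from h import *
st(); look("wrist",["marker_a","punch"]); look("top",["tape_measure"],"top1"); 
E
```

```text
time_s: 19.75
ee_pos: [0.5807, 0.3203, 0.0716]
tcp_rot: [[-0.987, 0.161, 0.001], [0.161, 0.987, 0.0], [-0.001, 0.001, -1.0]]
force: [-0.6, 0.6, -1.1]
gripper_width: 0.0168
grip_force: 30.0
time_s: 20.55
ee_pos: [0.582, 0.324, 0.209]
tcp_rot: [[-0.987, 0.16, 0.01], [0.16, 0.987, 0.007], [-0.009, 0.009, -1.0]]
force: [-0.6, 0.5, -0.2]
gripper_width: 0.0227
grip_force: 0.0
20.55 [0.582 0.324 0.209] [[-0.987, 0.16, 0.01], [0.16, 0.987, 0.007], [-0.009, 0.009, -1.0]] [-0.6  0.5 -0.2] 0.02269004327972997 0.0 [ 0.01  0.64 -0.9   1.57  0.53  1.18  0.42]
marker_a 0.66 [304, 129, 21, 153] med [0.56  0.323 0.061] ztop 0.063 rect [568.6 322. ] [ 17.  138.6] 80.7
marker_a 0.59 [374, 129, 30, 155] med [0.572 0.388 0.061] ztop 0.063 rect [579.2 388.1] [ 17.2 138.3] 81.1
punch 0.7 [343, 145, 20, 122] med [0.574 0.356 0.056] ztop 0.059 rect [572.4 355.5] [ 12.8 113.7] 80.8
punch 0.24 [235, 139, 184, 125] med [0.561 0.31  0.006] ztop 0.046 rect [569.1 333.7] [164.4 118.8] 80.5
```

```bash
python3 -c "
from h import *
to([.5,.2,.2],down(76.2))"
python3 -m pendant '[[[1.5,0,0],[0,0,0.14]],[[3,-1,0],[0,0,0.28]],[[5,-4,0],[0,0,0.42]],[[6,-8,0],[0,0,0.56]],[[6,-13.5,0],[0,0,0.7]],[[6,-13.5,0],[0,0,0.85]],[[6,-13.5,0],[0,0,1.0]],[[6,-13.5,0],[0,0,1.15]],[[6,-13.5,0],[0,0,1.3]],[[6,-13.5,0],[0,0,1.45]]]' 1
python3 - <<'E'
from h import *
st(); look("wrist",["tape_measure"],"w3"); to([.528,.172,.2],down(76.2))
E
```

```text
rows [[5.94, -13.12, 0.0], [-0.002, 0.0, 1.651]]
time_s: 21.8
ee_pos: [0.4986, 0.1965, 0.1996]
tcp_rot: [[0.046, 0.999, -0.002], [0.999, -0.046, -0.001], [-0.001, -0.002, -1.0]]
force: [0.7, -1.3, -0.1]
gripper_width: 0.0858
grip_force: 0.0
21.8 [0.4986 0.1965 0.1996] [[0.046, 0.999, -0.002], [0.999, -0.046, -0.001], [-0.001, -0.002, -1.0]] [ 0.7 -1.3 -0.1] 0.08578588859430136 0.0 [ 0.06  0.36 -0.64  1.89  0.25  0.98 -0.74]
 rows [[-2.35, 3.03, -0.02], [-0.002, 0.001, 0.201]]
```

View pics/w3.png

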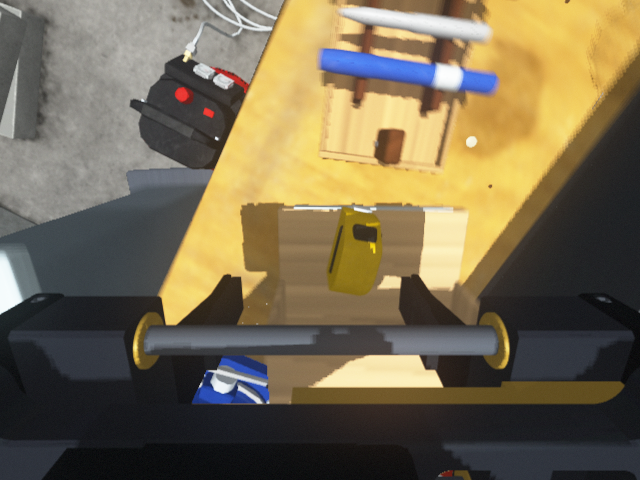

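The view shows the blue pen and punch lying level across both rails, and the tape at (355,250) on the ledge. The network missed the tape, so I'll segment it by height.

```bash
cat >> h.py <<'E'
def tape(zlo,zhi,ylo,yhi):
  for k in ("wrist","top"):
    c=camera(k);W=cloud(c);h=cv2.cvtColor(c["color"],cv2.COLOR_RGB2HSV)
    m=(W[...,2]>zlo)&(W[...,2]<zhi)&(W[...,1]>ylo)&(W[...,1]<yhi)&(W[...,0]>.42)&(W[...,0]<.6)&(h[...,1]>170)
    m=cv2.morphologyEx(m.astype(np.uint8),cv2.MORPH_OPEN,np.ones((3,3)))>0
    if m.sum()>20: print(k,m.sum(),rect(W[m]),W[m][:,2].max(),W[m].min(0),W[m].max(0))
E
python3 - <<'E'
from h import *
tape(.035,.1,.125,.225);tape(.066,.1,.125,.225)
E
```

```text
wrist 3058 (array([0.52932928, 0.17045715]), np.float32(-104.07247), (np.float32(71.68815), np.float32(37.862522))) 0.08192272801872065 [0.50309078 0.13305667 0.03511636] [0.55245911 0.2091572  0.08192273]
wrist 2235 (array([0.52880353, 0.16527583]), np.float32(-104.13509), (np.float32(57.0695), np.float32(36.32619))) 0.08165030799570162 [0.50490402 0.13716132 0.06601049] [0.55047887 0.19680098 0.08165031]
```

```bash
python3 -c "
from h import *
to([.530,.173,.079],down(75.9))"
python3 -m pendant '[[[-1.2,1.6,0],[0,0,0.1]],[[-2.3,3.2,0],[0,0,0.205]],[[-2.3,3.2,4],[0,0,0.205]],[[-2.3,3.2,8],[0,0,0.205]],[[-2.3,3.2,8],[0,0,0.205]],[[-2.3,3.2,8],[0,0,0.205]]]' 0.75
python3 -c "
from h import *
st();to([.530,.173,.079],down(75.9))"
```

```text
rows [[-2.27, 3.21, 12.12], [-0.001, 0.0, 0.208]]
time_s: 22.7
ee_pos: [0.5302, 0.173, 0.1208]
tcp_rot: [[0.241, 0.97, -0.001], [0.97, -0.241, 0.0], [-0.0, -0.001, -1.0]]
force: [1.3, 0.5, 0.7]
gripper_width: 0.0658
grip_force: 0.0
22.7 [0.5302 0.173  0.1208] [[0.241, 0.97, -0.001], [0.97, -0.241, 0.0], [-0.0, -0.001, -1.0]] [1.3 0.5 0.7] 0.06578800480575128 0.0 [ 0.02  0.48 -0.54  1.91  0.32  0.84 -0.93]
 rows [[-0.0, -0.01, 4.18], [-0.001, 0.0, 0.002]]
```

```bash
python3 -m pendant '[[[0,0,3],[0,0,0]],[[0,0,4.15],[0,0,0]],[[0,0,4.15],[0,0,0]],[[0,0,4.15],[0,0,0]]]'
python3 -m pendant '[[[0,0,0],[0,0,0]],[[0,0,0],[0,0,0]],[[0,0,0],[0,0,0]],[[0,0,0],[0,0,0]],[[0,0,0],[0,0,0]],[[0,0,-1],[0,0,0]],[[0,0,-4],[0,0,0]],[[0,0,-8],[0,0,0]],[[0,0,-12.4],[0,0,0]],[[0,0,-12.4],[0,0,0]]]' 0 40
python3 -c "
from h import *
st();to([.499,.079,.2],down(87.7))"
```

```text
time_s: 23.1
ee_pos: [0.5311, 0.1733, 0.0806]
tcp_rot: [[0.242, 0.97, 0.002], [0.97, -0.242, 0.001], [0.001, 0.002, -1.0]]
force: [0.6, 0.0, -0.9]
gripper_width: 0.0653
grip_force: 0.0
time_s: 24.1
ee_pos: [0.5334, 0.1748, 0.2096]
tcp_rot: [[0.242, 0.97, 0.011], [0.97, -0.242, 0.004], [0.007, 0.01, -1.0]]
force: [1.7, 0.9, -3.3]
gripper_width: 0.0358
grip_force: 39.9
24.1 [0.5334 0.1748 0.2096] [[0.242, 0.97, 0.011], [0.97, -0.242, 0.004], [0.007, 0.01, -1.0]] [ 1.7  0.9 -3.3] 0.035790949514792045 39.88756214326713 [ 0.07  0.37 -0.59  1.83  0.24  1.   -0.86]
 rows [[-10.14, -1.03, 0.88], [0.011, -0.006, -0.205]]
```

```bash
python3 -m pendant '[[[-3,0,0],[0,0,-0.05]],[[-6,0,0],[0,0,-0.1]],[[-8.5,-0.5,0],[0,0,-0.15]],[[-10.1,-1,0],[0,0,-0.205]],[[-10.1,-1,0],[0,0,-0.205]],[[-10.1,-1,0],[0,0,-0.205]],[[-10.1,-1,0],[0,0,-0.205]]]'
python3 -c "
from h import *
st();to([.499,.079,.1825],down(87.7));tape(.16,.22,.02,.14)"
```

```text
time_s: 24.8
ee_pos: [0.4963, 0.0783, 0.2032]
tcp_rot: [[0.039, 0.999, 0.0], [0.999, -0.039, 0.001], [0.001, 0.0, -1.0]]
force: [0.3, 1.1, -2.0]
gripper_width: 0.0359
grip_force: 39.9
24.8 [0.4963 0.0783 0.2032] [[0.039, 0.999, 0.0], [0.999, -0.039, 0.001], [0.001, 0.0, -1.0]] [ 0.3  1.1 -2. ] 0.03586913426883444 39.88820369413588 [ 0.28  0.29 -0.62  1.96  0.21  0.95 -0.48]
 rows [[0.08, 0.26, 2.07], [0.0, -0.001, 0.001]]
wrist 5922 (array([0.49667865, 0.07680627]), np.float32(-91.10947), (np.float32(70.278435), np.float32(37.096737))) 0.2048569323817915 [0.47755435 0.04165077 0.16000088] [0.51543373 0.11227626 0.20485693]
top 21 (array([0.4953634 , 0.10947026]), np.float32(-89.61751), (np.float32(3.7211676), np.float32(18.270184))) 0.18387412035216177 [0.48623897 0.10756206 0.16628054] [0.50448757 0.11136788 0.18387412]
```

```bash
python3 -m pendant '[[[0,0.1,1.2],[0,0,0]],[[0,0.1,1.8],[0,0,0]],[[0,0.1,2.1],[0,0,0]],[[0,0.1,2.1],[0,0,0]],[[0,0.1,2.1],[0,0,0]]]'
python3 -m pendant '[[[0,0,0],[0,0,0]],[[0,0,0],[0,0,0]],[[0,0,0],[0,0,0]],[[0,0,0],[0,0,0]],[[0,0,0],[0,0,0]],[[0,0,-3],[0,0,0]],[[0,0,-6],[0,0,0]],[[0,0,-10],[0,0,0]],[[0,0,-10],[0,0,0]]]' 0.75
python3 - <<'E'
from h import *
st();tape(.14,.22,.02,.14);tray(); save(camera("scene"),"scene1")
E
```

```text
time_s: 25.4
ee_pos: [0.4971, 0.0772, 0.1819]
tcp_rot: [[0.04, 0.999, -0.0], [0.999, -0.04, 0.0], [0.0, -0.0, -1.0]]
force: [-0.6, 1.1, -1.5]
gripper_width: 0.0354
grip_force: 39.9
time_s: 26.3
ee_pos: [0.5, 0.0784, 0.2875]
tcp_rot: [[0.04, 0.999, 0.011], [0.999, -0.04, 0.001], [0.002, 0.011, -1.0]]
force: [0.1, 0.1, 0.3]
gripper_width: 0.0654
grip_force: 0.0
26.3 [0.5    0.0784 0.2875] [[0.04, 0.999, 0.011], [0.999, -0.04, 0.001], [0.002, 0.011, -1.0]] [0.1 0.1 0.3] 0.06541831552694369 0.0 [ 0.32  0.2  -0.64  1.85  0.14  1.12 -0.41]
wrist 3260 (array([0.4964126 , 0.07506557]), np.float32(-91.56629), (np.float32(71.42844), np.float32(37.211166))) 0.18351241724891565 [0.4777273  0.0392684  0.14000685] [0.51537103 0.11117966 0.18351242]
top 48 (array([0.49109378, 0.10700156]), np.float32(-85.48184), (np.float32(7.51017), np.float32(25.643232))) 0.16666705265101248 [0.4784953  0.10224809 0.14534978] [0.50374721 0.11033161 0.16666705]
tray 0.65 (array([0.56910083, 0.33252121]), np.float32(-99.21058), (np.float32(170.93289), np.float32(120.72128)))
```

View pics/scene1.png

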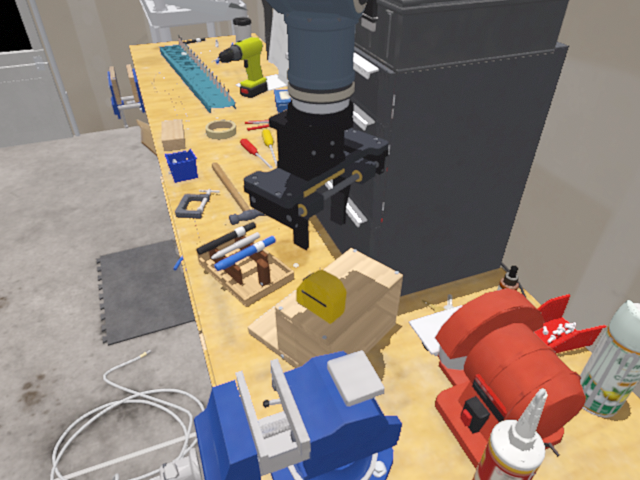

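The tape stands on the roof near the robot's side (pixel 322,297), and all three tools lie across the tray's rails (235,245). Next is the fin.

```bash
cat >> h.py <<'E'
CO=np.array([.5458,.1119]); CY=-92.3
def tp(rx,ry,dyaw,phi,g=.055,lab=""):
    "tray rear edge at cubby (rx,ry) m, yaw rel. cubby deg, nose-up phi deg -> tool pose"
    a=np.radians(CY); d=np.array([np.cos(a),np.sin(a)]); n=np.array([-d[1],d[0]])
    r=np.r_[CO+rx*d+ry*n,0]
    R=Ro.from_euler("zy",[CY+dyaw,-phi],degrees=True).as_matrix()
    p=r+R@np.array([.151,0,g]); Rt=R@np.diag([-1,1,-1.]); to(p,Rt,lab); print(p.round(4))
def cub(p,yaw):
    a=np.radians(CY); d=np.array([np.cos(a),np.sin(a)]); n=np.array([-d[1],d[0]]); q=np.array(p)-CO
    return np.round([q@d,q@n],4),round(float(yaw-CY),1)
E
python3 -c "
from h import *
to([.5585,.2673,.16],down(80.8))"
python3 -m pendant '[[[4,1,0],[0,0,0]],[[8,3,0],[0,0,0.05]],[[12,4,2],[0,0,0.12]],[[16,5,6],[0,0,0.12]],[[19,5.1,9],[0,0,0.12]],[[19,5.1,12.5],[0,0,0.12]],[[19,5.1,12.5],[0,0,0.12]],[[19,5.1,12.5],[0,0,0.12]]]' 0.6 40
python3 - <<'E'
from h import *
st()
c=camera("wrist");W=cloud(c)
f=W[(W[...,2]>.058)&(W[...,2]<.07)&(W[...,1]>.23)&(W[...,1]<.3)&(abs(W[...,0]-.56)<.05)]
f=f[(f[:,1]<.295)]; print(len(f),rect(f)); tray()
print(cub([.569,.3324],-99.2)); to([.5585,.2673,.055],down(80.8))
E
```

```text
rows [[19.29, 5.48, 12.07], [-0.002, 0.001, 0.121]]
time_s: 27.35
ee_pos: [0.5554, 0.2641, 0.1564]
tcp_rot: [[0.16, 0.987, -0.002], [0.987, -0.16, -0.001], [-0.002, -0.002, -1.0]]
force: [-0.2, -0.3, 0.5]
gripper_width: 0.0523
grip_force: 0.0
27.35 [0.5554 0.2641 0.1564] [[0.16, 0.987, -0.002], [0.987, -0.16, -0.001], [-0.002, -0.002, -1.0]] [-0.2 -0.3  0.5] 0.05228089528157096 0.0 [-0.08  0.53 -0.6   1.74  0.35  0.98 -0.98]
681 (array([0.55948987, 0.26690948]), np.float32(-98.70102), (np.float32(27.626665), np.float32(13.678543)))
tray 0.75 (array([0.57577557, 0.37511365]), np.float32(-99.1672), (np.float32(84.5181), np.float32(120.38774)))
(array([-0.2213,  0.0143]), -6.9)
 rows [[0.28, 0.08, 10.43], [0.003, -0.001, -0.001]]
```

```bash
python3 -m pendant '[[[0.3,0.2,4],[0,0,0]],[[0.3,0.2,8],[0,0,0]],[[0.3,0.2,10.4],[0,0,0]],[[0.3,0.2,10.4],[0,0,0]],[[0.3,0.2,10.4],[0,0,0]]]'
python3 -m pendant '[[[0,0,0],[0,0,0]],[[0,0,0],[0,0,0]],[[0,0,0],[0,0,0]],[[0,0,0],[0,0,0]],[[0,0,0],[0,0,0]],[[0,0,0],[0,0,0]]]' 0 50
python3 - <<'E'
from h import *
st(); look("scene",["marker_a","punch"])
for a in [(-.305,.0245,-6.7,0),(-.305,.0245,-6.7,4),(-.305,.0245,-6.7,9)]: tp(*a,lab=str(a))
E
```

```text
time_s: 28.0
ee_pos: [0.5593, 0.2678, 0.055]
tcp_rot: [[0.16, 0.987, 0.002], [0.987, -0.16, 0.001], [0.001, 0.002, -1.0]]
force: [-0.3, -0.2, -0.1]
gripper_width: 0.0522
grip_force: 0.0
time_s: 28.6
ee_pos: [0.5586, 0.2675, 0.0534]
tcp_rot: [[0.16, 0.987, 0.001], [0.987, -0.16, 0.0], [0.0, 0.001, -1.0]]
force: [0.8, 0.1, 0.9]
gripper_width: 0.0139
grip_force: 50.0
28.6 [0.5586 0.2675 0.0534] [[0.16, 0.987, 0.001], [0.987, -0.16, 0.0], [0.0, 0.001, -1.0]] [0.8 0.1 0.9] 0.013891086503117742 49.97896780259907 [-0.13  0.66 -0.54  1.8   0.45  0.8  -1.06]
marker_a 0.44 [198, 244, 5, 10] med [0.517 0.393 0.056] ztop 0.061 rect [518.7 394.2] [12.7 15.4] 68.4
(-0.305, 0.0245, -6.7, 0) rows [[-0.09, 0.04, -0.16], [0.001, -0.0, -0.004]]
[0.5589 0.2665 0.055 ]
(-0.305, 0.0245, -6.7, 4) rows [[-0.16, -0.33, 0.02], [-0.068, 0.011, -0.004]]
[0.5551 0.2665 0.0532]
(-0.305, 0.0245, -6.7, 9) rows [[-0.23, -0.78, 0.28], [-0.154, 0.025, -0.004]]
[0.5506 0.2665 0.0506]
```

```bash
sed -i 's/from_euler("zy"/from_euler("ZY"/' h.py
python3 - <<'E'
from h import *
for a in [(-.305,.0245,-6.7,0),(-.305,.0245,-6.7,5),(-.305,.0245,-6.7,10),(-.305,.012,-3.5,10),(-.305,.0,0,10)]: tp(*a,lab=str(a))
E
```

```text
(-0.305, 0.0245, -6.7, 0) rows [[-0.09, 0.04, -0.16], [0.001, -0.0, -0.004]]
[0.5589 0.2665 0.055 ]
(-0.305, 0.0245, -6.7, 5) rows [[0.44, 0.04, -1.46], [0.001, -0.088, -0.004]]
[0.5597 0.2718 0.068 ]
(-0.305, 0.0245, -6.7, 10) rows [[1.09, 0.04, -2.7], [0.001, -0.175, -0.004]]
[0.5608 0.2782 0.0804]
(-0.305, 0.012, -3.5, 10) rows [[0.96, -0.43, -2.7], [-0.004, -0.175, -0.059]]
[0.556  0.2777 0.0804]
(-0.305, 0.0, 0, 10) rows [[0.9, -0.77, -2.7], [-0.01, -0.175, -0.12]]
[0.5525 0.2776 0.0804]
```

```bash
python3 -m pendant '[[[0.1,0,-0.26],[0,-0.018,0]],[[0.2,0,-0.52],[0,-0.035,0]],[[0.31,0,-0.78],[0,-0.053,0]],[[0.42,0,-1.04],[0,-0.07,0]],[[0.53,0,-1.3],[0,-0.088,0]],[[0.66,0,-1.55],[0,-0.105,0]],[[0.79,0,-1.8],[0,-0.122,0]],[[0.92,0,-2.05],[0,-0.14,0]],[[1.05,0,-2.3],[0,-0.157,0]],[[1.18,0,-2.54],[0,-0.175,0]]]'
python3 - <<'E'
from h import *
st(); look("wrist",["marker_a","punch","tool_tray"],"w4")
for a in [(-.305,.0245,-6.7,10),(-.305,.012,-3.5,10),(-.305,.0,0,10)]: tp(*a,lab=str(a))
E
```

```text
time_s: 29.75
ee_pos: [0.5598, 0.2795, 0.0787]
tcp_rot: [[0.157, 0.987, -0.028], [0.972, -0.159, -0.173], [-0.176, -0.0, -0.984]]
force: [0.8, -1.9, -1.0]
gripper_width: 0.014
grip_force: 50.0
29.75 [0.5598 0.2795 0.0787] [[0.157, 0.987, -0.028], [0.972, -0.159, -0.173], [-0.176, -0.0, -0.984]] [ 0.8 -1.9 -1. ] 0.014035208362960972 49.97565641999245 [-0.26  0.67 -0.49  1.7   0.49  1.03 -1.12]
marker_a 0.68 [151, 178, 340, 40] med [0.569 0.336 0.076] ztop 0.078 rect [569.6 334.1] [ 17.  138.5] 80.1
marker_a 0.66 [124, 0, 398, 48] med [0.581 0.397 0.065] ztop 0.067 rect [579.8 397. ] [ 13.9 138.3] 80.8
punch 0.74 [176, 99, 291, 32] med [0.58  0.366 0.066] ztop 0.068 rect [573.2 365.7] [ 14.2 113.9] 80.7
tool_tray 0.81 [198, 43, 254, 276] med [0.566 0.339 0.028] ztop 0.063 rect [571.3 336.4] [111.5  94.5] 82.4
(-0.305, 0.0245, -6.7, 10) rows [[-0.23, 0.14, -0.16], [-0.001, -0.001, -0.002]]
[0.5608 0.2782 0.0804]
(-0.305, 0.012, -3.5, 10) rows [[-0.35, -0.32, -0.14], [-0.01, -0.001, -0.057]]
[0.556  0.2777 0.0804]
(-0.305, 0.0, 0, 10) rows [[-0.42, -0.67, -0.13], [-0.021, -0.001, -0.117]]
[0.5525 0.2776 0.0804]
```

View pics/w4.png

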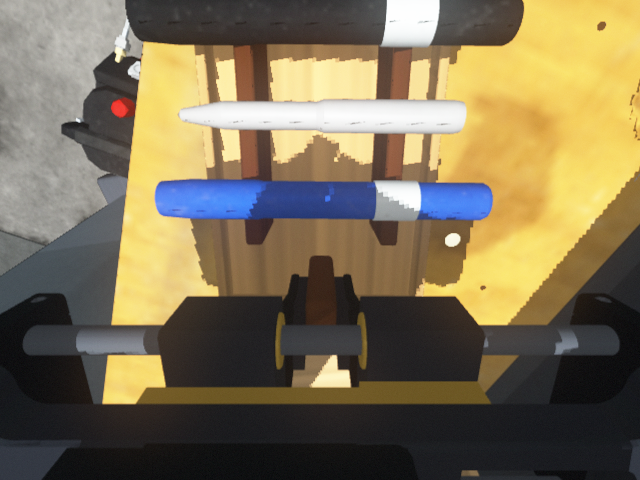

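The front is lifted, and the black pen (325,20), punch (320,115) and blue pen (325,200) lie squarely across both rails. Now align with the cubby.

```bash
python3 -m pendant '[[[-0.03,-0.1,0],[-0.003,0,-0.015]],[[-0.06,-0.25,0],[-0.006,0,-0.035]],[[-0.1,-0.4,0],[-0.01,0,-0.057]],[[-0.13,-0.55,0],[-0.014,0,-0.077]],[[-0.16,-0.7,0],[-0.017,0,-0.1]],[[-0.19,-0.81,0],[-0.02,0,-0.115]],[[-0.19,-0.81,0],[-0.02,0,-0.115]],[[-0.19,-0.81,0],[-0.02,0,-0.115]]]'
python3 - <<'E'
from h import *
st(); c,W=look("wrist",["marker_a","punch"])
# rails axis / deck edge from the wrist view
r=models.cut_out("wrist","tool_tray")[0]; P=W[r["mask"]]; 
for a in [(-.305,0,0,10),(-.265,.0,0,10),(-.235,.0,0,11),(-.205,0,0,11)]: tp(*a,lab=str(a))
c=camera("top");W=cloud(c)
m=models.cut_out("top","tool_tray")
for r in m[:1]:
    P=W[r["mask"]];print(r["p"],rect(P[(P[:,2]>.005)&(P[:,2]<.1)]))
    b=P[P[:,1]>.34]; print("rear part",rect(b))
E
```

```text
time_s: 30.75
ee_pos: [0.5513, 0.2785, 0.0788]
tcp_rot: [[0.042, 0.999, -0.009], [0.984, -0.043, -0.175], [-0.175, -0.001, -0.985]]
force: [-0.2, -0.9, -2.7]
gripper_width: 0.0138
grip_force: 50.0
30.75 [0.5513 0.2785 0.0788] [[0.042, 0.999, -0.009], [0.984, -0.043, -0.175], [-0.175, -0.001, -0.985]] [-0.2 -0.9 -2.7] 0.013763913261196557 49.977573277428746 [-0.25  0.66 -0.51  1.73  0.52  1.01 -1.05]
marker_a 0.77 [123, 0, 399, 51] med [0.558 0.398 0.065] ztop 0.067 rect [557.2 397.6] [ 13.8 138.6] 87.5
marker_a 0.74 [151, 178, 341, 39] med [0.554 0.336 0.076] ztop 0.078 rect [554.6 333.9] [ 17.  139.1] 87.2
punch 0.94 [177, 98, 288, 34] med [0.561 0.367 0.066] ztop 0.068 rect [554.3 366.4] [ 13.1 113.6] 87.7
(-0.305, 0, 0, 10) rows [[-0.11, 0.11, -0.14], [-0.002, 0.001, -0.003]]
[0.5525 0.2776 0.0804]
(-0.265, 0.0, 0, 10) rows [[-4.05, 0.13, 0.56], [-0.002, 0.001, -0.003]]
[0.5509 0.2376 0.0804]
(-0.235, 0.0, 0, 11) rows [[-6.9, 0.13, 0.82], [-0.002, -0.016, -0.003]]
[0.5497 0.2091 0.0828]
(-0.205, 0, 0, 11) rows [[-9.86, 0.14, 1.35], [-0.002, -0.016, -0.003]]
[0.5485 0.1791 0.0828]
0.83 (array([0.52780231, 0.38508954]), np.float32(-93.222824), (np.float32(78.99175), np.float32(66.30137)))
rear part (array([0.52780231, 0.38508954]), np.float32(-93.222824), (np.float32(78.99175), np.float32(66.30137)))
```

```bash
python3 -m pendant '[[[0.05,0,-0.14],[0,-0.009,0]],[[0.1,0,-0.27],[0,-0.017,0]],[[-0.39,0,-0.18],[0,-0.017,0]],[[-1.1,0,-0.05],[0,-0.017,0]],[[-1.87,0,0.09],[0,-0.017,0]],[[-2.6,0,0.22],[0,-0.017,0]],[[-3.35,0,0.35],[0,-0.017,0]],[[-4.1,0,0.48],[0,-0.017,0]],[[-4.82,0,0.61],[0,-0.017,0]],[[-4.82,0,0.61],[0,-0.017,0]]]'
python3 - <<'E'
from h import *
st(); look("wrist",["marker_a","punch"])
for a in [(-.255,.0,0,11),(-.205,0,0,11)]: tp(*a,lab=str(a))
E
```

```text
time_s: 32.05
ee_pos: [0.5497, 0.2279, 0.0814]
tcp_rot: [[0.044, 0.999, -0.009], [0.98, -0.045, -0.193], [-0.193, -0.001, -0.981]]
force: [0.6, -2.2, -1.5]
gripper_width: 0.0133
grip_force: 50.0
32.05 [0.5497 0.2279 0.0814] [[0.044, 0.999, -0.009], [0.98, -0.045, -0.193], [-0.193, -0.001, -0.981]] [ 0.6 -2.2 -1.5] 0.013322951423911813 49.9833342153579 [-0.18  0.62 -0.5   1.79  0.53  0.99 -1.  ]
marker_a 0.97 [123, 0, 396, 47] med [0.556 0.347 0.065] ztop 0.067 rect [555.8 346.7] [ 13.5 138.3] 87.4
marker_a 0.97 [154, 177, 339, 42] med [0.553 0.286 0.078] ztop 0.08 rect [553.2 283.3] [ 16.6 138.6] 87.1
punch 0.76 [177, 97, 292, 35] med [0.56  0.316 0.067] ztop 0.069 rect [552.7 314.9] [ 14.7 113.8] 87.2
(-0.255, 0.0, 0, 11) rows [[-0.08, 0.08, -0.12], [-0.001, 0.001, -0.004]]
[0.5505 0.2291 0.0828]
(-0.205, 0, 0, 11) rows [[-4.99, 0.09, 0.84], [-0.001, 0.001, -0.004]]
[0.5485 0.1791 0.0828]
```

```bash
python3 -m pendant '[[[-0.6,0.01,0.12],[0,0,0]],[[-1.3,0.02,0.25],[0,0,0]],[[-2,0.03,0.39],[0,0,0]],[[-2.7,0.04,0.53],[0,0,0]],[[-3.4,0.05,0.66],[0,0,0]],[[-4.2,0.05,0.82],[0,0,0]],[[-4.9,0.05,0.96],[0,0,0]],[[-4.9,0.05,0.96],[0,0,0]],[[-4.9,0.05,0.96],[0,0,0]]]'
python3 - <<'E'
from h import *
st(); look("wrist",["marker_a","punch"]); save(camera("scene"),"scene2")
for a in [(-.205,.0,0,11),(-.205,0,0,10),(-.205,0,0,9)]: tp(*a,lab=str(a))
E
```

```text
time_s: 33.1
ee_pos: [0.5481, 0.1792, 0.0814]
tcp_rot: [[0.043, 0.999, -0.009], [0.98, -0.044, -0.192], [-0.192, -0.0, -0.981]]
force: [-0.2, -1.7, -2.5]
gripper_width: 0.0136
grip_force: 50.0
33.1 [0.5481 0.1792 0.0814] [[0.043, 0.999, -0.009], [0.98, -0.044, -0.192], [-0.192, -0.0, -0.981]] [-0.2 -1.7 -2.5] 0.01362640080855018 49.97805627062917 [-0.11  0.59 -0.49  1.84  0.53  0.95 -0.95]
marker_a 0.83 [123, 0, 399, 48] med [0.555 0.298 0.065] ztop 0.067 rect [554.4 298. ] [ 13.6 138.6] 87.5
marker_a 0.69 [152, 177, 339, 38] med [0.551 0.237 0.078] ztop 0.08 rect [551.4 234.4] [ 17.  138.7] 87.2
punch 0.89 [176, 96, 291, 36] med [0.558 0.268 0.067] ztop 0.069 rect [551.  266.6] [ 14.3 113.9] 86.9
(-0.205, 0.0, 0, 11) rows [[-0.15, 0.05, -0.12], [-0.001, 0.0, -0.003]]
[0.5485 0.1791 0.0828]
(-0.205, 0, 0, 10) rows [[-0.24, 0.05, 0.14], [-0.001, 0.018, -0.003]]
[0.5484 0.1777 0.0804]
(-0.205, 0, 0, 9) rows [[-0.33, 0.05, 0.41], [-0.001, 0.035, -0.003]]
[0.5484 0.1763 0.0779]
```

View pics/scene2.png

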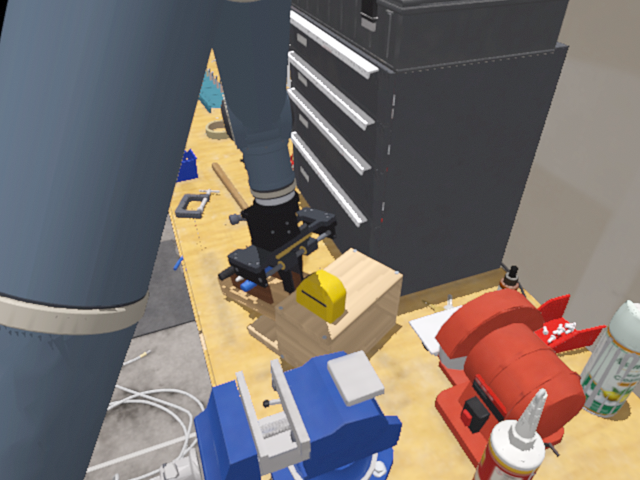

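The gripper is holding the front of the tray over the ledge, clear of the tape (322,297). Now I'll lower it onto the step edge and release.

```bash
python3 -m pendant '[[[-0.04,0,0.12],[0,0.008,0]],[[-0.08,0,0.24],[0,0.016,0]],[[-0.12,0,0.36],[0,0.024,0]],[[-0.16,0,0.48],[0,0.032,0]],[[-0.16,0,0.48],[0,0.032,0]],[[-0.16,0,0.48],[0,0.032,0]]]'
python3 -m pendant '[[[0,0,0],[0,0,0]],[[0,0,0],[0,0,0]],[[0,0,0],[0,0,0]],[[0,0,-2],[0,0,0]],[[0,0,-5],[0,0,0]],[[0,0,-9],[0,0,0]],[[0,0,-13],[0,0,0]],[[0,0,-16],[0,0,0]],[[0,0,-16],[0,0,0]]]' 0.4
python3 - <<'E'
from h import *
st(); look("wrist",["marker_a","punch"]); to([.556,.42,.22],down(87.7))
E
```

```text
time_s: 33.9
ee_pos: [0.5477, 0.1778, 0.0768]
tcp_rot: [[0.043, 0.999, -0.007], [0.986, -0.043, -0.159], [-0.159, -0.0, -0.987]]
force: [0.2, 1.0, -4.5]
gripper_width: 0.0138
grip_force: 50.0
time_s: 34.8
ee_pos: [0.5509, 0.206, 0.2401]
tcp_rot: [[0.043, 0.999, 0.002], [0.987, -0.042, -0.155], [-0.155, 0.009, -0.988]]
force: [0.7, 0.7, 0.7]
gripper_width: 0.0347
grip_force: 0.0
34.8 [0.5509 0.206  0.2401] [[0.043, 0.999, 0.002], [0.987, -0.042, -0.155], [-0.155, 0.009, -0.988]] [0.7 0.7 0.7] 0.03468273249209231 0.0 [-0.06  0.42 -0.58  1.69  0.38  1.21 -0.82]
marker_a 0.81 [243, 162, 157, 19] med [0.554 0.23  0.075] ztop 0.077 rect [556.2 228.2] [ 16.9 136.7] 87.6
marker_a 0.8 [239, 79, 169, 25] med [0.559 0.294 0.064] ztop 0.066 rect [559.4 294. ] [ 16.5 138. ] 87.6
punch 0.59 [261, 124, 129, 16] med [0.562 0.262 0.066] ztop 0.068 rect [556.4 260.8] [ 13.1 112.9] 88.9
punch 0.49 [213, 174, 211, 201] med [0.545 0.114 0.019] ztop 0.121 rect [546.6 128.6] [168.2 244. ] 25.7
 rows [[21.68, -0.2, -2.08], [-0.001, 0.161, -0.003]]
```

```bash
python3 -m pendant '[[[4,0,-1],[0,0.04,0]],[[8,-0.1,-1],[0,0.08,0]],[[12,-0.1,-1.5],[0,0.12,0]],[[16,-0.2,-1.5],[0,0.16,0]],[[19,-0.2,-2],[0,0.16,0]],[[21.7,-0.2,-2],[0,0.16,0]],[[21.7,-0.2,-2],[0,0.16,0]],[[21.7,-0.2,-2],[0,0.16,0]]]' 1
python3 - <<'E'
from h import *
st(); c,W=look("wrist",["marker_a","punch","tool_tray"],"w5")
for k in ("top","scene"):
    c,W=look(k,["marker_a","punch"])
    r=models.cut_out(k,"tool_tray")[0]; P=W[r["mask"]]; print(k,rect(P[(P[:,2]>.003)&(P[:,2]<.1)]))
E
```

```text
time_s: 35.75
ee_pos: [0.5556, 0.42, 0.2178]
tcp_rot: [[0.042, 0.999, -0.003], [0.999, -0.042, -0.003], [-0.003, -0.003, -1.0]]
force: [0.4, -0.5, -0.2]
gripper_width: 0.0851
grip_force: 0.0
35.75 [0.5556 0.42   0.2178] [[0.042, 0.999, -0.003], [0.999, -0.042, -0.003], [-0.003, -0.003, -1.0]] [ 0.4 -0.5 -0.2] 0.08514218841991072 0.0 [-0.31  0.6  -0.62  1.48  0.36  1.18 -1.03]
punch 0.6 [277, 361, 107, 10] med [0.563 0.265 0.065] ztop 0.067 rect [556.4 262.7] [ 11.5 112.5] 87.6
tool_tray 0.65 [276, 296, 108, 87] med [0.555 0.287 0.022] ztop 0.053 rect [557.5 270.5] [ 93.1 112.6] 89.0
marker_a 0.61 [282, 237, 11, 27] med [0.591 0.227 0.074] ztop 0.078 rect [543.6 224.4] [162.8  19.1] 2.7
punch 0.69 [270, 239, 4, 18] med [0.593 0.259 0.065] ztop 0.071 rect [542.6 250.9] [139.6  17. ] 10.2
top (array([0.59929395, 0.21131912]), np.float32(-120.25818), (np.float32(193.12837), np.float32(85.322395)))
marker_a 0.75 [224, 240, 54, 40] med [0.551 0.287 0.061] ztop 0.064 rect [560.6 288.6] [ 16.9 139.8] 86.3
marker_a 0.6 [245, 248, 61, 43] med [0.551 0.221 0.072] ztop 0.075 rect [557.7 223.3] [ 15.9 139.1] 87.7
punch 0.88 [241, 248, 45, 31] med [0.561 0.256 0.063] ztop 0.066 rect [558.  256.3] [ 13.1 112.6] 89.1
scene (array([0.55449146, 0.23390071]), np.float32(-94.398445), (np.float32(155.30318), np.float32(128.84349)))
```

View pics/w5.png

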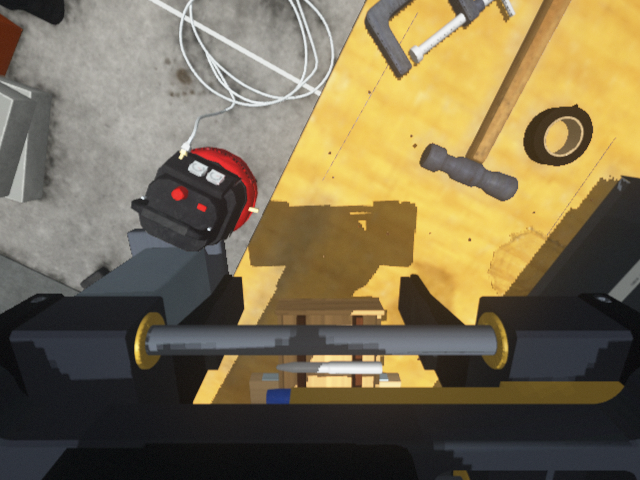

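Rear wall is at (330,305) and the tray is straight in front of the cubby. I'll descend behind it with open fingers to push at two points.

```bash
python3 -c "
from h import *
to([.560,.375,.05],down(87.7))"
python3 -m pendant '[[[-2,0.5,4],[0,0,0]],[[-4.5,0.55,8],[0,0,0]],[[-4.5,0.6,12],[0,0,0]],[[-4.5,0.6,16],[0,0,0]],[[-4.5,0.6,16.8],[0,0,0]],[[-4.5,0.6,16.8],[0,0,0]]]' 1
python3 - <<'E'
from h import *
st(); look("scene",["marker_a","punch"]); to([.560,.375,.05],down(87.7)); to([.559,.350,.05],down(87.7))
E
```

```text
rows [[-4.52, 0.56, 17.01], [-0.0, 0.0, -0.003]]
time_s: 36.95
ee_pos: [0.5597, 0.3751, 0.051]
tcp_rot: [[0.043, 0.999, -0.002], [0.999, -0.043, -0.001], [-0.001, -0.002, -1.0]]
force: [-0.4, 0.2, -0.3]
gripper_width: 0.0872
grip_force: 0.0
36.95 [0.5597 0.3751 0.051 ] [[0.043, 0.999, -0.002], [0.999, -0.043, -0.001], [-0.001, -0.002, -1.0]] [-0.4  0.2 -0.3] 0.08723116512500369 0.0 [-0.29  0.74 -0.54  1.66  0.47  0.88 -1.07]
marker_a 0.68 [225, 241, 54, 40] med [0.552 0.287 0.061] ztop 0.064 rect [560.3 289.1] [ 18.4 140.1] 86.6
punch 0.84 [238, 249, 49, 28] med [0.561 0.256 0.062] ztop 0.066 rect [557.5 257.5] [ 13.2 111.3] 88.1
 rows [[-0.21, -0.14, 0.46], [0.003, -0.003, -0.003]]
 rows [[-2.71, -0.13, 0.45], [0.003, -0.003, -0.003]]
```

```bash
python3 -m pendant '[[[-0.8,0,0.2],[0,0,0]],[[-1.6,0,0.2],[0,0,0]],[[-2.2,0,0.2],[0,0,0]],[[-2.6,0,0.2],[0,0,0]],[[-3,0,0.2],[0,0,0]],[[-3.4,0,0.2],[0,0,0]],[[-3.8,0,0.2],[0,0,0]],[[-4.2,0,0.2],[0,0,0]],[[-4.6,0,0.2],[0,0,0]],[[-5,0,0.2],[0,0,0]]]'
python3 - <<'E'
from h import *
st(); look("scene",["marker_a","punch"])
E
```

```text
time_s: 38.1
ee_pos: [0.5582, 0.3266, 0.0502]
tcp_rot: [[0.043, 0.999, 0.001], [0.999, -0.043, 0.003], [0.003, 0.0, -1.0]]
force: [0.5, 2.3, -1.2]
gripper_width: 0.0872
grip_force: 1.7
38.1 [0.5582 0.3266 0.0502] [[0.043, 0.999, 0.001], [0.999, -0.043, 0.003], [0.003, 0.0, -1.0]] [ 0.5  2.3 -1.2] 0.08722884937382154 1.7415261862333864 [-0.21  0.7  -0.55  1.74  0.47  0.83 -1.02]
marker_a 0.78 [225, 239, 52, 39] med [0.561 0.286 0.06 ] ztop 0.064 rect [560.1 287.7] [ 16.5 138.6] 87.0
marker_a 0.72 [245, 249, 60, 43] med [0.549 0.219 0.072] ztop 0.075 rect [556.6 222. ] [ 16.1 139. ] 87.7
punch 0.88 [242, 249, 45, 30] med [0.563 0.254 0.063] ztop 0.066 rect [557.6 255.4] [ 12.8 111.4] 87.3
```

```bash
python3 -m pendant '[[[-0.2,0,0],[0,0,0]],[[-0.4,0,0],[0,0,0]],[[-0.6,0,0],[0,0,0]],[[-0.8,0,0],[0,0,0]],[[-1.0,0,0],[0,0,0]],[[-1.2,0,0],[0,0,0]],[[-1.4,0,0],[0,0,0]],[[-1.6,0,0],[0,0,0]],[[-1.8,0,0],[0,0,0]],[[-2,0,0],[0,0,0]]]'
python3 - <<'E'
from h import *
st(); look("scene",["marker_a","punch"])
E
```

```text
time_s: 39.25
ee_pos: [0.5574, 0.3056, 0.0501]
tcp_rot: [[0.043, 0.999, 0.0], [0.999, -0.043, 0.001], [0.001, 0.0, -1.0]]
force: [-0.3, 5.1, -0.3]
gripper_width: 0.0869
grip_force: 2.4
39.25 [0.5574 0.3056 0.0501] [[0.043, 0.999, 0.0], [0.999, -0.043, 0.001], [0.001, 0.0, -1.0]] [-0.3  5.1 -0.3] 0.0868548783614373 2.367442633258179 [-0.18  0.69 -0.55  1.76  0.47  0.82 -1.  ]
marker_a 0.87 [253, 249, 59, 46] med [0.55  0.2   0.076] ztop 0.079 rect [556.1 202.3] [ 16.1 138.7] 87.3
marker_a 0.57 [231, 243, 55, 43] med [0.553 0.265 0.062] ztop 0.065 rect [559.7 267.9] [ 16.6 139.5] 87.6
punch 0.74 [249, 252, 48, 33] med [0.559 0.234 0.065] ztop 0.069 rect [557.  235.1] [ 12.9 112.9] 87.1
```

```bash
python3 -m pendant '[[[-0.12,0,0],[0,0,0]],[[-0.24,0,0],[0,0,0]],[[-0.36,0,0],[0,0,0]],[[-0.48,0,0],[0,0,0]],[[-0.6,0,0],[0,0,0]],[[-0.72,0,0],[0,0,0]],[[-0.84,0,0],[0,0,0]],[[-0.96,0,0],[0,0,0]],[[-1.1,0,0],[0,0,0]],[[-1.2,0,0],[0,0,0]]]'
python3 - <<'E'
from h import *
st(); look("scene",["marker_a","punch"])
E
```

```text
time_s: 40.4
ee_pos: [0.557, 0.2943, 0.0504]
tcp_rot: [[0.043, 0.999, 0.0], [0.999, -0.043, 0.002], [0.002, 0.0, -1.0]]
force: [0.2, 7.0, 0.5]
gripper_width: 0.0869
grip_force: 3.0
40.4 [0.557  0.2943 0.0504] [[0.043, 0.999, 0.0], [0.999, -0.043, 0.002], [0.002, 0.0, -1.0]] [0.2 7.  0.5] 0.08694845320927164 2.9979735938832164 [-0.16  0.68 -0.55  1.78  0.47  0.81 -0.99]
marker_a 0.87 [256, 253, 60, 45] med [0.544 0.19  0.079] ztop 0.082 rect [554.3 192.3] [ 16.1 136.4] 87.4
marker_a 0.84 [237, 247, 54, 39] med [0.556 0.255 0.063] ztop 0.066 rect [557.3 257.2] [ 16.9 135.8] 87.2
punch 0.58 [253, 253, 48, 33] med [0.561 0.223 0.067] ztop 0.07 rect [556.9 224.8] [ 14.9 111.7] 88.3
```

```bash
python3 -m pendant '[[[-0.1,0,0],[0,0,0]],[[-0.2,0,0],[0,0,0]],[[-0.3,0,0],[0,0,0]],[[-0.4,0,0],[0,0,0]],[[-0.5,0,0],[0,0,0]],[[-0.6,0,0],[0,0,0]],[[-0.7,0,0],[0,0,0]],[[-0.8,0,0],[0,0,0]],[[-0.9,0,0],[0,0,0]],[[-1.0,0,0],[0,0,0]]]'
python3 - <<'E'
from h import *
st(); look("scene",["marker_a","punch"],"scene3")
E
```

```text
time_s: 41.55
ee_pos: [0.5567, 0.2856, 0.051]
tcp_rot: [[0.042, 0.999, 0.002], [0.999, -0.042, 0.004], [0.004, 0.001, -1.0]]
force: [0.8, 7.3, 2.4]
gripper_width: 0.0875
grip_force: 3.7
41.55 [0.5567 0.2856 0.051 ] [[0.042, 0.999, 0.002], [0.999, -0.042, 0.004], [0.004, 0.001, -1.0]] [0.8 7.3 2.4] 0.08747518540190583 3.71671351371333 [-0.15  0.68 -0.55  1.79  0.47  0.81 -0.98]
marker_a 0.86 [259, 250, 63, 50] med [0.548 0.182 0.081] ztop 0.084 rect [555.5 184.3] [ 16.4 139.1] 87.1
marker_a 0.6 [239, 249, 53, 37] med [0.551 0.246 0.064] ztop 0.068 rect [557.2 248.2] [ 15.3 136.5] 87.5
punch 0.65 [257, 255, 46, 32] med [0.559 0.215 0.069] ztop 0.072 rect [557.2 217.2] [ 13.2 112.8] 85.6
```

```bash
python3 -m pendant '[[[-0.1,0,0],[0,0,0]],[[-0.2,0,0],[0,0,0]],[[-0.3,0,0],[0,0,0]],[[-0.4,0,0],[0,0,0]],[[-0.5,0,0],[0,0,0]],[[-0.6,0,0],[0,0,0]],[[-0.7,0,0],[0,0,0]],[[-0.8,0,0],[0,0,0]],[[-0.9,0,0],[0,0,0]],[[-1.0,0,0],[0,0,0]]]'
python3 - <<'E'
from h import *
st(); look("scene",["marker_a","punch"],"scene3")
E
```

```text
time_s: 42.7
ee_pos: [0.5566, 0.2775, 0.0518]
tcp_rot: [[0.042, 0.999, 0.003], [0.999, -0.042, 0.007], [0.007, 0.003, -1.0]]
force: [-0.6, 9.7, 5.2]
gripper_width: 0.087
grip_force: 5.1
42.7 [0.5566 0.2775 0.0518] [[0.042, 0.999, 0.003], [0.999, -0.042, 0.007], [0.007, 0.003, -1.0]] [-0.6  9.7  5.2] 0.08703995381872859 5.061750831082463 [-0.13  0.67 -0.56  1.8   0.47  0.8  -0.96]
marker_a 0.88 [243, 249, 52, 40] med [0.553 0.239 0.065] ztop 0.069 rect [558.1 241.6] [ 17.2 138.2] 87.1
marker_a 0.67 [264, 253, 60, 48] med [0.547 0.175 0.084] ztop 0.087 rect [555.8 178. ] [ 17.7 138.9] 87.3
punch 0.82 [256, 256, 50, 32] med [0.558 0.208 0.071] ztop 0.074 rect [555.8 210.1] [ 14.8 110.5] 87.3
```

View pics/scene3.png

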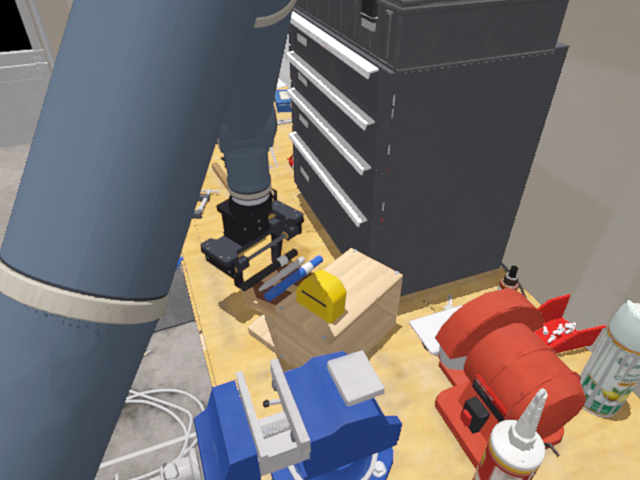

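The tray is tilted about 16° and the fingers' friction is holding its rear down (fz 5 N). Raising the fingers with the wall will let it tip flat gently.

```bash
python3 -m pendant '[[[-0.03,0,-0.15],[0,0,0]],[[-0.08,0,-0.35],[0,0,0]],[[-0.14,0,-0.55],[0,0,0]],[[-0.2,0,-0.75],[0,0,0]],[[-0.26,0,-0.95],[0,0,0]],[[-0.32,0,-1.15],[0,0,0]],[[-0.36,0,-1.35],[0,0,0]],[[-0.42,0,-1.55],[0,0,0]],[[-0.46,0,-1.7],[0,0,0]],[[-0.5,0,-1.8],[0,0,0]]]'
python3 - <<'E'
from h import *
st(); look("scene",["marker_a","punch"])
E
```

```text
time_s: 43.85
ee_pos: [0.5556, 0.2677, 0.0677]
tcp_rot: [[0.044, 0.999, -0.001], [0.999, -0.044, -0.001], [-0.001, -0.001, -1.0]]
force: [0.3, 1.1, -0.7]
gripper_width: 0.0869
grip_force: 0.8
43.85 [0.5556 0.2677 0.0677] [[0.044, 0.999, -0.001], [0.999, -0.044, -0.001], [-0.001, -0.001, -1.0]] [ 0.3  1.1 -0.7] 0.08691506642680127 0.8267781184986234 [-0.11  0.64 -0.57  1.8   0.45  0.83 -0.94]
marker_a 0.87 [248, 249, 55, 42] med [0.551 0.219 0.075] ztop 0.079 rect [556.  221.2] [ 15.4 136. ] 87.8
marker_a 0.66 [271, 262, 55, 41] med [0.52  0.161 0.077] ztop 0.079 rect [553.5 161.5] [ 13.1 135.2] 87.6
punch 0.63 [267, 260, 49, 33] med [0.557 0.189 0.072] ztop 0.075 rect [555.4 190.2] [ 11.6 110.6] 87.9
```

```bash
python3 -m pendant '[[[-0.3,0,0],[0,0,0]],[[-0.6,0,0],[0,0,0]],[[-1,0,0],[0,0,0]],[[-1.4,0,0],[0,0,0]],[[-1.8,0,0],[0,0,0]],[[-2.2,0,0],[0,0,0]],[[-2.6,0,0],[0,0,0]],[[-3,0,0],[0,0,0]],[[-3.4,0,0],[0,0,0]],[[-3.6,0,0],[0,0,0]]]'
python3 - <<'E'
from h import *
st(); look("scene",["marker_a","punch"]); c,W=look("wrist",["marker_a","punch"],"w6")
E
```

```text
time_s: 45.0
ee_pos: [0.5542, 0.2319, 0.0679]
tcp_rot: [[0.044, 0.999, -0.0], [0.999, -0.044, -0.0], [-0.0, -0.0, -1.0]]
force: [1.1, 2.7, -1.2]
gripper_width: 0.0869
grip_force: 1.1
45.0 [0.5542 0.2319 0.0679] [[0.044, 0.999, -0.0], [0.999, -0.044, -0.0], [-0.0, -0.0, -1.0]] [ 1.1  2.7 -1.2] 0.08685430561182941 1.0898561775684357 [-0.05  0.62 -0.57  1.84  0.45  0.81 -0.9 ]
marker_a 0.91 [264, 256, 53, 44] med [0.546 0.183 0.075] ztop 0.079 rect [556.1 185.9] [ 16.9 138.7] 87.1
marker_a 0.59 [189, 373, 255, 31] med [0.53  0.196 0.075] ztop 0.08 rect [549.9 222.8] [124.   64.5] 1.8
punch 0.29 [441, 469, 9, 6] med [0.619 0.13  0.072] ztop 0.074 rect [619.6 130.1] [2.  4.5] 40.0
```

View pics/w6.png

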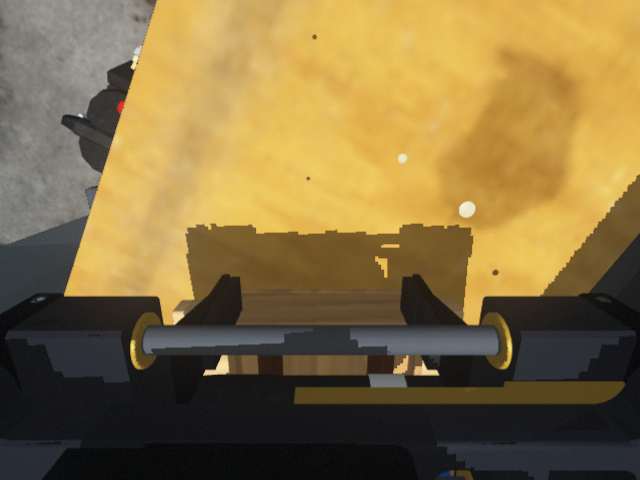

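```bash
python3 -m pendant '[[[-0.3,0,0],[0,0,0]],[[-0.6,0,0],[0,0,0]],[[-0.9,0,0],[0,0,0]],[[-1.2,0,0],[0,0,0]],[[-1.5,0,0],[0,0,0]],[[-1.7,0,0],[0,0,0]],[[-1.7,0,0],[0,0,0]],[[0,0,0],[0,0,0]],[[2.5,0,-1],[0,0,0]],[[3,0,-5],[0,0,0]]]'
python3 -m pendant '[[[2,0,-4],[0,0,0]],[[6,0,-8],[0,0,0]],[[6,0,-11],[0,0,0]],[[6,0,-11],[0,0,0]],[[6,0,-11],[0,0,0]]]'
python3 - <<'E'
from h import *
st(); look("scene",["marker_a","punch"],"scene4"); c,W=look("top",["marker_a","punch","tool_tray"],"top2")
E
```

```text
time_s: 46.3
ee_pos: [0.5525, 0.2646, 0.1151]
tcp_rot: [[0.039, 0.999, -0.008], [0.999, -0.039, -0.002], [-0.002, -0.008, -1.0]]
force: [0.1, 0.8, 0.1]
gripper_width: 0.087
grip_force: 0.0
time_s: 46.8
ee_pos: [0.558, 0.323, 0.2285]
tcp_rot: [[0.042, 0.999, 0.001], [0.999, -0.042, -0.0], [-0.0, 0.001, -1.0]]
force: [0.6, -0.5, -0.3]
gripper_width: 0.0867
grip_force: 0.0
46.8 [0.558  0.323  0.2285] [[0.042, 0.999, 0.001], [0.999, -0.042, -0.0], [-0.0, 0.001, -1.0]] [ 0.6 -0.5 -0.3] 0.08665440539047511 0.0 [-0.14  0.51 -0.65  1.6   0.33  1.14 -0.91]
marker_a 0.92 [271, 261, 54, 45] med [0.529 0.167 0.076] ztop 0.079 rect [537.8 158.9] [151.4  91. ] 33.6
marker_a 0.41 [310, 231, 8, 16] med [0.608 0.17  0.078] ztop 0.083 rect [554.  174.8] [ 14.4 135.7] 85.9
punch 0.16 [386, 170, 49, 41] med [ 0.713 -0.046  0.002] ztop 0.007 rect [705.4 -49.9] [98.6 86. ] 56.7
tool_tray 0.64 [317, 239, 22, 16] med [0.603 0.146 0.027] ztop 0.063 rect [583.3 140.4] [29.1  7. ] 86.9
```

```bash
python3 -m pendant '[[[-4,0,-3],[0,0,0]],[[-8,0,-6],[0,0,0]],[[-12,0,-6.5],[0,0,0]],[[-16,0,-7],[0,0,0]],[[-20,0,-7],[0,0,0]],[[-22,0,-7],[0,0,0]],[[-22,0,-7],[0,0,0]],[[-22,0,-7],[0,0,0]],[[-22,0,-7],[0,0,0]]]'
python3 - <<'E'
from h import *
st(); c,W=look("wrist",["marker_a","punch","tool_tray"],"w7")
m=(abs(W[...,0]-.556)<.035)&(W[...,1]>.12)&(W[...,1]<.26)
P=W[m]
for zl,zh,n in((.05,.064,"rear wall top"),(.012,.026,"deck/floor"),(-.01,.006,"bench")):
    q=P[(P[:,2]>zl)&(P[:,2]<zh)]
    if len(q):
        for lo,hi in((.52,.54),(.545,.565),(.57,.59)):
            s=q[(q[:,0]>lo)&(q[:,0]<hi)]
            if len(s): print(n,lo,np.percentile(s[:,1],[1,50,99]).round(4),len(s))
v=W[(W[...,2]>.013)&(W[...,2]<.023)&(W[...,1]>.13)&(W[...,1]<.25)]
print("deck front y by x",[(x,v[abs(v[:,0]-x)<.008][:,1].max().round(4)) for x in (.47,.485,.52,.55,.58,.62) if (abs(v[:,0]-x)<.008).any()])
E
```

```text
time_s: 48.05
ee_pos: [0.5455, 0.1009, 0.2967]
tcp_rot: [[0.046, 0.999, -0.008], [0.999, -0.046, -0.003], [-0.003, -0.008, -1.0]]
force: [-10.5, -2.1, 1.4]
gripper_width: 0.0866
grip_force: 0.0
48.05 [0.5455 0.1009 0.2967] [[0.046, 0.999, -0.008], [0.999, -0.046, -0.003], [-0.003, -0.008, -1.0]] [-10.5  -2.1   1.4] 0.08662815991911776 0.0 [ 0.26  0.3  -0.65  1.72  0.19  1.2  -0.49]
marker_a 0.8 [261, 131, 131, 21] med [0.554 0.173 0.079] ztop 0.081 rect [554.4 172.6] [ 15.4 138.1] 87.4
marker_a 0.66 [246, 206, 47, 92] med [0.499 0.087 0.176] ztop 0.182 rect [497.6  71.9] [58.8 35.9] 88.4
punch 0.59 [275, 166, 105, 10] med [0.559 0.143 0.075] ztop 0.077 rect [551.3 142.3] [ 11.9 112.4] 87.5
punch 0.51 [274, 109, 109, 80] med [0.552 0.159 0.024] ztop 0.064 rect [553.4 161.2] [ 85.  119.2] 87.3
tool_tray 0.89 [275, 110, 108, 77] med [0.551 0.159 0.024] ztop 0.063 rect [553.4 160.5] [ 86.4 119.4] 87.4
rear wall top 0.52 [0.1218 0.1916 0.2049] 304
rear wall top 0.545 [0.1981 0.2011 0.204 ] 113
rear wall top 0.57 [0.1213 0.1818 0.2026] 405
deck/floor 0.52 [0.1208 0.1559 0.1986] 498
deck/floor 0.545 [0.1208 0.1578 0.1976] 634
deck/floor 0.57 [0.1202 0.159  0.1966] 366
bench 0.52 [0.2087 0.2347 0.2595] 730
bench 0.545 [0.2076 0.234  0.2595] 789
bench 0.57 [0.2064 0.2342 0.2594] 799
deck front y by x [(0.47, np.float64(0.2084)), (0.485, np.float64(0.2082)), (0.52, np.float64(0.1996)), (0.55, np.float64(0.1981)), (0.58, np.float64(0.1965)), (0.62, np.float64(0.2025))]
```

View pics/w7.png

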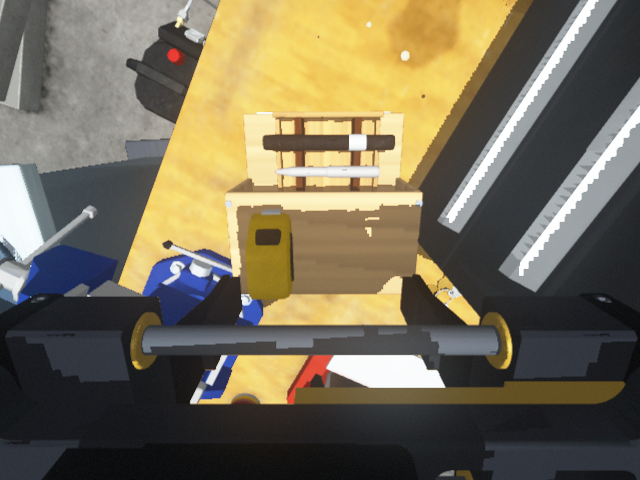

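The tray is flat on the deck: black pen (328,142), punch (328,171), tape standing on the roof (270,255). Its rear is only about 2 mm inside the step. The hand is also brushing the cabinet at about 10 N, so I'll move off it first and then push about 6 mm more.

```bash
python3 -m pendant '[[[0,-1.5,0],[0,0,0]],[[1,-3.5,0],[0,0,0]],[[5,-3.5,0],[0,0,0]],[[9,-3.5,0],[0,0,0]],[[13,-3,0],[0,0,0]],[[17,-1,0],[0,0,0]],[[19,0,3],[0,0,0]],[[19,0.3,8],[0,0,0]],[[19,0.3,10],[0,0,0]],[[19,0.3,10],[0,0,0]]]'
python3 -c "
from h import *
st(); to([.5575,.26,.062],down(87.7))"
```

```text
time_s: 49.25
ee_pos: [0.558, 0.2906, 0.1936]
tcp_rot: [[0.043, 0.999, -0.008], [0.999, -0.043, -0.004], [-0.004, -0.008, -1.0]]
force: [-0.1, 0.7, -0.4]
gripper_width: 0.0873
grip_force: 0.0
49.25 [0.558  0.2906 0.1936] [[0.043, 0.999, -0.008], [0.999, -0.043, -0.004], [-0.004, -0.008, -1.0]] [-0.1  0.7 -0.4] 0.08725513542829527 0.0 [-0.08  0.53 -0.66  1.67  0.36  1.08 -0.89]
 rows [[-3.0, 0.18, 13.17], [-0.008, 0.004, -0.003]]
```

```bash
python3 -m pendant '[[[-1,0,5],[0,0,0]],[[-2,0,10],[0,0,0]],[[-3,0,13],[0,0,0]],[[-4,0,13],[0,0,0]],[[-5,0,13],[0,0,0]],[[-6,0,13],[0,0,0]],[[-6.5,0,13],[0,0,0]],[[-7,0,13],[0,0,0]],[[-7,0,13],[0,0,0]]]'
python3 -c "
from h import *
st(); to([.5548,.2085,.062],down(87.7))"
```

```text
time_s: 50.15
ee_pos: [0.5574, 0.2217, 0.0689]
tcp_rot: [[0.044, 0.999, 0.001], [0.999, -0.044, 0.0], [0.0, 0.001, -1.0]]
force: [-0.0, -0.9, -0.3]
gripper_width: 0.087
grip_force: 0.0
50.15 [0.5574 0.2217 0.0689] [[0.044, 0.999, 0.001], [0.999, -0.044, 0.0], [0.0, 0.001, -1.0]] [-0.  -0.9 -0.3] 0.08699242308707952 0.0 [-0.02  0.63 -0.59  1.84  0.47  0.81 -0.89]
 rows [[-1.33, -0.2, 0.69], [0.001, -0.0, -0.004]]
```

```bash
python3 -m pendant '[[[0,0,0.5],[0,0,0]],[[-0.3,0,0.5],[0,0,0]],[[-0.6,0,0.5],[0,0,0]],[[-0.9,0,0.5],[0,0,0]],[[-1.1,0,0.5],[0,0,0]],[[-1.35,0,0.5],[0,0,0]],[[-1.35,0,0.5],[0,0,0]]]'
python3 -c "
from h import *
st()"
python3 -m pendant '[[[1,0,0],[0,0,0]],[[3,0,-2],[0,0,0]],[[4,-1,-8],[0,0,0]],[[4,-2,-14],[0,0,0]],[[3,-3,-20],[0,0,0]],[[-1,-3.5,-24],[0,0,0]],[[-5,-3.5,-24],[0,0,0]],[[-10,-3.5,-24],[0,0,0]],[[-11,-3.5,-24],[0,0,0]],[[-11,-3.5,-24],[0,0,0]]]'
python3 - <<'E'
from h import *
st(); c,W=look("wrist",["marker_a","punch","tool_tray"],"w8")
for x in (.52,.55,.58):
    P=W[(abs(W[...,0]-x)<.01)&(W[...,1]>.12)&(W[...,1]<.26)]
    print(x,"rear",np.percentile(P[(P[:,2]>.05)&(P[:,2]<.064)][:,1],99).round(4),"bench from",np.percentile(P[P[:,2]<.006][:,1],1).round(4))
v=W[(W[...,2]>.013)&(W[...,2]<.023)&(W[...,1]>.13)&(W[...,1]<.25)]
print([(x,v[abs(v[:,0]-x)<.008][:,1].max().round(4)) for x in (.47,.485,.52,.55,.58,.62) if (abs(v[:,0]-x)<.008).any()])
E
```

```text
time_s: 50.85
ee_pos: [0.5561, 0.2089, 0.063]
tcp_rot: [[0.043, 0.999, -0.0], [0.999, -0.043, 0.0], [0.0, -0.0, -1.0]]
force: [0.2, 1.2, -1.4]
gripper_width: 0.0867
grip_force: 0.8
50.85 [0.5561 0.2089 0.063 ] [[0.043, 0.999, -0.0], [0.999, -0.043, 0.0], [0.0, -0.0, -1.0]] [ 0.2  1.2 -1.4] 0.08667390098822016 0.8084554318338633 [-0.    0.63 -0.59  1.86  0.47  0.8  -0.88]
time_s: 51.85
ee_pos: [0.517, 0.0958, 0.3035]
tcp_rot: [[0.051, 0.999, 0.001], [0.999, -0.051, -0.003], [-0.003, 0.001, -1.0]]
force: [-0.0, 0.3, -1.1]
gripper_width: 0.0869
grip_force: 0.0
51.85 [0.517  0.0958 0.3035] [[0.051, 0.999, 0.001], [0.999, -0.051, -0.003], [-0.003, 0.001, -1.0]] [-0.   0.3 -1.1] 0.08694171127777359 0.0 [ 0.32  0.24 -0.7   1.78  0.17  1.18 -0.48]
marker_a 0.63 [289, 129, 127, 22] med [0.553 0.167 0.079] ztop 0.081 rect [554.4 166.1] [ 16.7 137.6] 87.1
punch 0.64 [299, 163, 104, 12] med [0.56  0.136 0.075] ztop 0.077 rect [551.8 135.8] [ 12.6 111.6] 87.0
tool_tray 0.69 [297, 110, 109, 71] med [0.552 0.172 0.024] ztop 0.064 rect [553.5 159.4] [ 78.  118.4] 87.0
0.52 rear 0.1993 bench from 0.2089
0.55 rear 0.1979 bench from 0.2075
0.58 rear 0.1973 bench from 0.2058
[(0.47, np.float64(0.2082)), (0.485, np.float64(0.2082)), (0.52, np.float64(0.2071)), (0.55, np.float64(0.2056)), (0.58, np.float64(0.204)), (0.62, np.float64(0.2032))]
```

```bash
python3 - <<'E'
from h import *
tape(.14,.22,.0,.14)
c=camera("scene"); W=cloud(c); h=cv2.cvtColor(c["color"],cv2.COLOR_RGB2HSV)
for k in ("wrist","top","scene"):
    c=camera(k); W=cloud(c); h=cv2.cvtColor(c["color"],cv2.COLOR_RGB2HSV)
    m=(h[...,0]>105)&(h[...,0]<130)&(h[...,1]>120)&(W[...,1]>.06)&(W[...,1]<.15)&(W[...,0]>.45)&(W[...,0]<.65)&(W[...,2]>.02)&(W[...,2]<.11)
    print(k,m.sum(), np.median(W[m],0) if m.any() else "")
E
```

```text
wrist 2819 (array([0.49754013, 0.07531905]), np.float32(-91.042694), (np.float32(71.32031), np.float32(35.99198))) 0.1833034601532197 [0.47905531 0.03981645 0.1405301 ] [0.51582659 0.11121756 0.18330346]
wrist 0 
top 0 
scene 0
```

Quick look under the roof from the front to check the hidden blue pen.

```bash
python3 -m pendant '[[[6,-1,0],[0,0,0]],[[12,0,0],[0,0,0]],[[18,0,0],[0,0,0]],[[24,1,0],[0,0,0]],[[30,2,4],[0,-0.14,0]],[[31,2,8],[0,-0.28,0]],[[31,2,10],[0,-0.42,0]],[[31,2,10],[0,-0.56,0]],[[31,2,10],[0,-0.7,0]],[[31,2,10],[0,-0.7,0]]]'
python3 - <<'E'
from h import *
st(); c,W=look("wrist",["marker_b","punch"],"w9")
E
```

```text
time_s: 53.35
ee_pos: [0.5467, 0.4131, 0.1973]
tcp_rot: [[0.023, 0.999, -0.029], [0.762, -0.037, -0.647], [-0.647, -0.007, -0.762]]
force: [-0.4, 0.7, -1.5]
gripper_width: 0.0872
grip_force: 0.0
53.35 [0.5467 0.4131 0.1973] [[0.023, 0.999, -0.029], [0.762, -0.037, -0.647], [-0.647, -0.007, -0.762]] [-0.4  0.7 -1.5] 0.08718655506937316 0.0 [-0.62  0.85 -0.5   1.2   0.67  1.84 -1.17]
marker_b 0.77 [283, 293, 98, 12] med [0.549 0.11  0.074] ztop 0.079 rect [552.2 107.3] [ 12.7 137.2] 87.3
marker_b 0.74 [279, 276, 107, 15] med [0.554 0.173 0.075] ztop 0.079 rect [553.6 169.2] [ 14.6 138.1] 87.7
punch 0.77 [293, 288, 84, 6] med [0.557 0.139 0.073] ztop 0.075 rect [553.  135.7] [ 57.9 115.4] 85.4
```

View pics/w9.png

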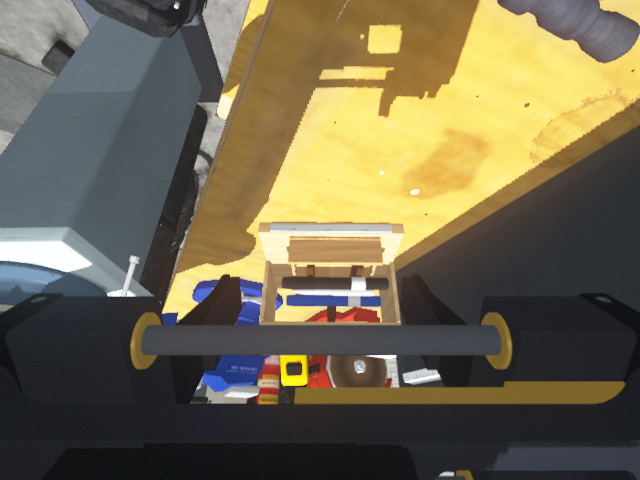

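All three tools are on the rails: black pen (335,283), blue pen (332,299) and the punch between them. The tray is flat inside, so I'm handing in.

```bash
python3 -c "
from rig import hand_in
print(hand_in())"
```

```text
the job is handed in; nothing more can be done
None
```

The job is handed in: all three tools lie across the tray's rails, the tape measure stands on the roof, and the tray sits flat and straight on the cubby's floor, about 8 mm inside the step; the one slip was the gripper touching the cabinet at about 10 N (limit 40 N), and no verdict was returned.

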